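# Draw two feed rollers from the gravity track into the spares box

## Robot

A 6-joint arm with a two-finger parallel gripper is mounted at the origin on the work surface. World frame = base frame: x ahead of the robot, y to its left, z up, the work surface at z = 0. Lengths are in m, angles in degrees, forces in N, time in s.
With the tool pointing down it reaches from about 0.425 to 0.95 m from the base axis. Payload 14.7 kg.
Tool frame: the origin (TCP) lies at the very end of the fingers, on their centre line; the grasp point (between the pads) lies 19 mm behind it; x points along the fingers, y is the direction in which the jaws open and shut, and the axes are right-handed (so a half turn about x gives the same grasp; the last joint's range is limited). The gripper opens to 85 mm and grips with 20 to 120 N. Pads are 22 mm wide; open, the fingers measure 114 mm over their backs; the gripper's body (76 mm by 85 mm) begins 54 mm behind the grasp point. The pads swing forward as they close: fully open they stand 13 mm farther back than shut.
Start: joints at [66.601, 27.513, 91.461, -0, 61.026, -2.67], TCP at [0.23, 0.608, 0.199] pointing down, gripper open.
Joint ranges: [-157.49, 157.49], [-46.99, 117.5], [13.45, 153.17], [-89.5, 269.5], [5.16, 153.95], [-167.48, 167.48]. Speed limits (degrees/s): [108.29, 108.29, 136.94, 172.46, 172.46, 172.46].

## Interface

Orientations are given as a 3x3 rotation matrix whose columns are the frame's x, y, z axes.
In Python, from station import bot gives the robot as it stands. The module is installed in compiled form; this text tells all that it offers.
- The arm moves only by the tool move_arm, never from a script. Its argument "plan" is a list of rows, each a list of 2 entries, a list of its own where there are three numbers: the shift along the tool's x, y, z in mm, then the turn about the tool's x in degrees. In form: [[[x, y, z], twist], ...]. A call has 1 to 20 rows; each row is the pose to reach, as a shift and turn from the pose commanded when the call began, along the tool's axes at that moment; what a row does not reach only later rows make up. A row lasts 1/8 s, in which the tool goes at most 62.5 mm and 10.7 degrees, less where a joint would pass 70% of its speed; a pose out of reach is approached as far as the arm can. A call with a gripper value outside its range is refused whole. "claw" is the opening, from 0 (shut) to 1 (fully open), set as the call begins (left out, the last holds). The fingers move at their own pace and stop on an object; "grip_force" is the grip in N (left out, the last holds). Time passes only in rows, so rows that repeat a pose let the fingers close. It gives the time, the measured TCP pose, the force and the opening at its end, in the units of the state.
- bot.read_state(): the state, without advancing time (a new reading comes with each control period).
- bot.grab_frame(name): name is "scene" or "side" or "wrist"; returns a dict with "color" (400x640x3 uint8, red, green, blue), "range_z" (400x640 float32, m along the optical axis (not along the pixel's ray), 0 where there is no reading), "mtx" (3x3 intrinsics, pixels), "dist" ([k1, k2, p1, p2, k3] as OpenCV has them; the pictures are not rectified), "xyz" and "attitude" of the camera in the world. Camera axes: x right, y down, z forward; pixel columns grow to the right and rows downward; lengths in m; the calibration is good to about 2 mm. A picture is of the moment at which its call begins.
- bot.job_done(): hands the job in, once; it reports no verdict.
Trained networks look in a picture, given as the dict that the camera call returned (one of the last four; its "shot" number tells which), for a name from the list of things; names that differ only in an ending like _2 or _b are one class to them, and where a whole thing is asked for, a point or a joint stands for the part that bears it (a point fixed in the world has none). Each returns a list of dicts, best first, with "confidence" (0 to 1); they miss things now and then, are a little off and sometimes report something else, mostly with a low value. They report only what shows in the picture. A call takes as long as a camera call. They do not tell look-alikes from the thing itself.
- bot.search_frame(picture, target): "pixel" ([column, row] in pixels, amid what is visible of it).
- bot.place_of(picture, target): "pixel" ([column, row] in pixels: a listed point, or the origin of a listed thing).
The state is a dict: "time_s": time; "joint_pos": joint angles; "dq": joint speeds; "tau": joint torques, N m; "eef_pos": TCP position; "ee_rot": TCP orientation; "contact_force": force on the tool from outside, world axes, zero at the start; "ft_torque": the same for the moment, N m; "grip_width": opening from 0.0 (shut) to 1.0 (fully open).
Only numpy, scipy, OpenCV 4.12 (cv2) and the standard library are available. Lean on these libraries where they do the work, as an engineer would, in place of code of your own. Each camera call takes 0.05 s, during which the arm holds its last target.

## Task

Draw the tight lid straight up off the roller box and stand it upright in the middle of the black mat. Then take the end roller from the sloped track and lay it in one trough of the box, let the next one roll down to the stop, and lay that one in the other trough. Do not drop any roller or tip the lid, leave the remaining two rollers on the track with the third at the stop, and leave the other things on the bench where they are.

Things in the scene. Friction and masses are not known exactly. Their poses are not given: they have to be found in the camera images.
- track: Sloped gravity track, fixed; origin on the bench below the end roller's centre, z up. Its x axis is level and points up the slope (18 degrees). The end roller's centre is 75 mm up. Rollers lie across it along y and roll towards -x to a red stop lip. The channel is 40 mm wide over its side walls, whose tops are 8 mm below the line of roller centres; 5 mm of each hub end stands out beyond them.
- track_bar (a point): Middle of the underside of the green crossbar over the channel, 147 mm above the bench; axes as the track's. Bar 58 (x) by 148 (y) by 10 mm, covering track x = +8 to +66 mm; posts at track x = 60, y = +-68 mm. It blocks a vertical gripper: come to the end roller leaning back to the track's -x side, 30 to 45 degrees from vertical.
- track_stop (a point): Where the centre of the roller lying at the stop is (75 mm over the bench); axes as the track's.
- roller1_center (a point): Feed roller 1, lying at the stop at the start: a blue tyre 40 mm in diameter and 30 mm wide on a white hub 16 mm in diameter and 50 mm long over its two flat ends, about 60 g. The point is its centre; its y axis runs along the hub (either way round), and it turns about y as it rolls.
- roller2_center (a point): Feed roller 2, next behind roller 1, touching it (40 mm up the slope); once roller 1 is taken out it rolls to the stop by itself within a second: a blue tyre 40 mm in diameter and 30 mm wide on a white hub 16 mm in diameter and 50 mm long over its two flat ends, about 60 g. The point is its centre; its y axis runs along the hub (either way round), and it turns about y as it rolls.
- roller3_center (a point): Feed roller 3, behind roller 2; it moves up by itself as well: a blue tyre 40 mm in diameter and 30 mm wide on a white hub 16 mm in diameter and 50 mm long over its two flat ends, about 60 g. The point is its centre; its y axis runs along the hub (either way round), and it turns about y as it rolls.
- roller4_center (a point): Feed roller 4, the last one up the slope: a blue tyre 40 mm in diameter and 30 mm wide on a white hub 16 mm in diameter and 50 mm long over its two flat ends, about 60 g. The point is its centre; its y axis runs along the hub (either way round), and it turns about y as it rolls.
- box: Base of the roller box, screwed down to the bench; origin on the bench under its centre, z up. Brown plinth 116 (x) by 76 (y) mm, top 36 mm above the bench, under the lid at the start. On it runs a black saddle strip 26 mm wide in y, floor 46 and ridges 56 mm above the bench: two troughs along y, side by side in x. Beside the strip fingers have room down to the plinth's top.
- trough0 (a point): Centre of a roller seated in the trough on the box's -x side (x = -24.5 mm, 66 mm above the bench); axes as the box's, the roller's hub lies along y.
- trough1 (a point): Centre of a roller seated in the trough on the box's +x side (x = +24.5 mm, 66 mm above the bench); axes as the box's.
- lid_grip (a point): Centre of the black handle bar on the lid: bar 72 mm along the lid's x, 12 mm wide along y, 16 mm high, this point 121 mm above the lid's lower rim and 28 mm above its top face. z up.
- lid_foot (a point): Centre of the lid's lower rim. Deep yellow lid, 128 (x) by 88 (y) by 93 mm high plus handle, open below, about 0.22 kg. At the start pushed down over the box base, aligned with it, rim 3 mm up; it overlaps the plinth by 33 mm and sprung felt pads grip it: 6 to 14 N draw it off. Lift the rim above 60 mm before moving aside.
- mat_center (a point): Centre of the top of the black rubber mat, 190 (x) by 170 (y) by 3 mm, fixed on the bench; the lid is to stand on it.
There are look-alikes about, which are no part of the job. What is shaped like the part that bears roller2_center but purple is not meant.

How it is judged:
By the outcome, as a careful person would: the job done as asked, in the order asked, and still so for the second after the job is handed in, with the robot touching nothing.
It also fails if it takes over 72 s, if anything falls off the work surface, if the arm or the gripper's body presses on something with over 40 N, if the wrist force passes 120 N, or if a joint passes its speed limit or range.

## Working session

There is one attempt and no reset: what is moved stays moved. The work goes in short steps, Python scripts to look and compute and a tool call to move; the robot and the scene stay as the last step left them, time stands still between calls to the robot, and variables do not carry over. Pictures are saved under pics/ and viewed, and the job is handed in when it is done.

Besides the shell and the picture viewer there is one more tool, called after ">>>" as a command line: name --argument value ..., lists and objects as JSON in quotes. move_arm: Moves the arm, as the interface text tells. Its arguments: {"type":"object","properties":{"plan":{"type":"array"},"claw":{"type":"number"},"grip_force":{"type":"number"}},"required":["plan"]}

```bash
mkdir -p pics
cat > h.py <<'E'
import numpy as np, cv2
from station import bot
def save(p,name,crop=None,s=1):
    im=p["color"][:,:,::-1]
    if crop: im=im[crop[1]:crop[3],crop[0]:crop[2]]
    if s!=1: im=cv2.resize(im,None,fx=s,fy=s,interpolation=cv2.INTER_CUBIC)
    cv2.imwrite("pics/"+name+".png",im)
def ray(p,px):
    u=cv2.undistortPoints(np.array([[px]],float),np.array(p["mtx"]),np.array(p["dist"]))[0,0]
    R=np.array(p["attitude"]); d=R@np.array([u[0],u[1],1.0]); return np.array(p["xyz"]),d
def depthpt(p,px):
    c,d=ray(p,px); z=p["range_z"][int(round(px[1])),int(round(px[0]))]; return c+d*z
def onz(p,px,z):
    c,d=ray(p,px); return c+d*(z-c[2])/d[2]
def tri(obs):
    A=np.zeros((3,3));b=np.zeros(3);L=[]
    for p,px in obs:
        c,d=ray(p,px); d=d/np.linalg.norm(d);M=np.eye(3)-np.outer(d,d);A+=M;b+=M@c;L.append((c,d))
    x=np.linalg.solve(A,b); return x,[float(np.linalg.norm((np.eye(3)-np.outer(d,d))@(x-c))*1000) for c,d in L]
def proj(p,X):
    R=np.array(p["attitude"]); rv=cv2.Rodrigues(R.T)[0]; t=-R.T@np.array(p["xyz"])
    return cv2.projectPoints(np.array(X,float).reshape(-1,1,3),rv,t,np.array(p["mtx"]),np.array(p["dist"]))[0][:,0]
E
python3 - <<'E'
from h import *
np.set_printoptions(precision=4,suppress=True)
print(bot.read_state())
for n in ["scene","side","wrist"]:
    p=bot.grab_frame(n); save(p,n+"0"); print(n,p["xyz"],np.array(p["attitude"]).tolist(),p["mtx"])
    for t in ["track","track_bar","track_stop","roller1_center","box","lid_grip","lid_foot","mat_center"]:
        try:
            for r in bot.place_of(p,t)[:5]:
                print(t,np.round(r["pixel"],1),round(r["confidence"],2),depthpt(p,r["pixel"]))
        except Exception as e: print(t,e)
E
```

```text
{'time_s': 0.0, 'joint_pos': array([66.602 , 27.5495, 91.4927, -0.0004, 61.0247, -2.6691]), 'dq': array([-0.047 ,  0.0059,  0.0367,  0.0242, -0.0381, -0.1211]), 'tau': array([ -0.0049, -95.0638, -43.0194,  -0.0004,   0.0121,   0.0001]), 'eef_pos': array([0.2299, 0.6075, 0.1989]), 'ee_rot': array([[-0.0005,  0.3539,  0.9353],
       [-0.0011,  0.9353, -0.3539],
       [-1.    , -0.0012, -0.    ]]), 'contact_force': array([ 0.922 , -0.8308, -0.5988]), 'ft_torque': array([-0.0176, -0.0379, -0.0177]), 'grip_width': 0.9996832944563118}
scene [1.0403 0.3622 0.7735] [[-0.5774502471407119, 0.6294913969241794, -0.5198959446615986], [0.8164082708228195, 0.4410416856956291, -0.3727730768320744], [-0.00536166105087399, -0.6397052545330569, -0.7686016132650076]] [[401.738    0.     323.5413]
 [  0.     401.738  201.5522]
 [  0.       0.       1.    ]]
track [408.7 282.3] 0.76 [0.6636 0.2819 0.1171]
track_bar [418.3 260.3] 0.7 [0.6361 0.28   0.1547]
lid_grip [317.2 166.9] 0.88 [ 0.5325 -0.0185  0.1326]
lid_grip [403.1 281.6] 0.3 [0.6691 0.273  0.1186]
lid_foot [323.5 200.2] 0.92 [0.5599 0.0177 0.0
[... 470 characters left out ...]
 0.1568]
track_stop [268. 167.] 0.76 [0.579  0.2594 0.0851]
roller1_center [270.1 165.8] 0.82 [0.5852 0.2596 0.086 ]
roller1_center [279.3 137. ] 0.7 [0.6203 0.2665 0.1554]
lid_grip [311.3 239.4] 0.83 [ 0.5172 -0.0256  0.129 ]
lid_grip [270.5 185.9] 0.56 [0.5885 0.275  0.005 ]
lid_foot [314.5 274.9] 0.84 [ 0.5022 -0.0594  0.064 ]
mat_center [295.5 146.1] 0.42 [0.6341 0.2148 0.1541]
wrist [0.1672 0.63   0.3729] [[0.3528183301048172, 0.9019239722687502, 0.24910313966107617], [0.9356918134910404, -0.3400181813749038, -0.0941725358071552], [-0.00023687105147279157, 0.2663095653210011, -0.9638875242011609]] [[314.6005   0.     323.8929]
 [  0.     314.6005 205.2154]
 [  0.       0.       1.    ]]
```

View pics/scene0.png

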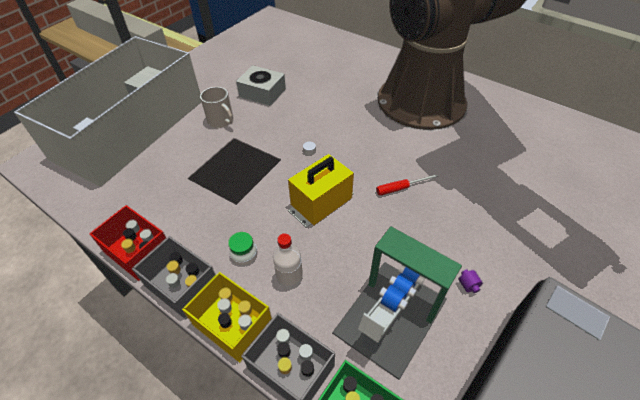

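View pics/side0.png

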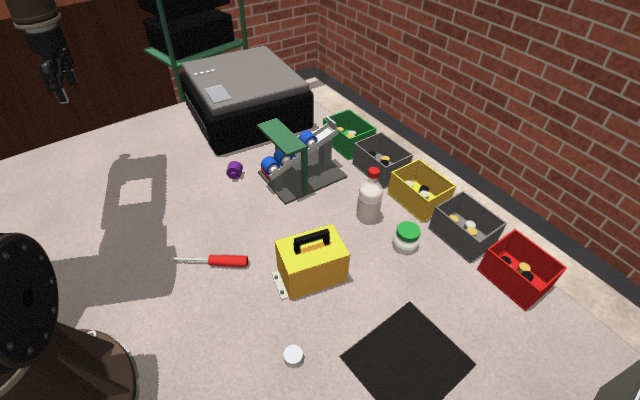

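View pics/wrist0.png

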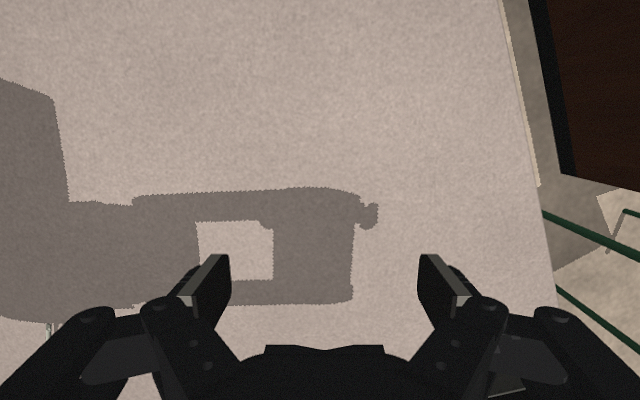

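The pictures show the lid (scene 320,180; side 312,260), the black mat (scene 235,171), and the track with its rollers under the green bar (scene 405,285). The purple roller on the bench (scene 470,280; side 235,170) is the look-alike and I will leave it alone. Next I measure from both depth views.

```bash
cat > m.py <<'E'
from h import *
np.set_printoptions(precision=4,suppress=True)
def cloud(p):
    h,w=p["range_z"].shape
    g=np.stack(np.meshgrid(np.arange(w),np.arange(h)),-1).reshape(-1,1,2).astype(float)
    u=cv2.undistortPoints(g,np.array(p["mtx"]),np.array(p["dist"]))[:,0]
    z=p["range_z"].reshape(-1); d=np.c_[u,np.ones(len(u))]*z[:,None]
    X=d@np.array(p["attitude"]).T+np.array(p["xyz"]); X[z==0]=np.nan
    return X.reshape(h,w,3)
def rect(P):
    r=cv2.minAreaRect((P[:,:2]*1000).astype(np.float32)); return np.round(r[0],1),np.round(r[1],1),round(r[2],1)
def near(X,c,r): return (np.hypot(X[...,0]-c[0],X[...,1]-c[1])<r)
E
python3 - <<'E'
from m import *
for n in ["scene","side"]:
    p=bot.grab_frame(n); X=cloud(p); hsv=cv2.cvtColor(p["color"],cv2.COLOR_RGB2HSV); H,S,V=[hsv[...,i].astype(int) for i in range(3)]
    print(n)
    Z=X[...,2]
    m=(V<60)&near(X,(0.57,-0.27),0.2)&(Z<0.02)&(Z>-.01); 
    k=cv2.morphologyEx(m.astype(np.uint8),cv2.MORPH_OPEN,np.ones((3,3))); 
    _,lab,st,_=cv2.connectedComponentsWithStats(k); i=1+np.argmax(st[1:,4]); m=lab==i
    print("mat",rect(X[m]),np.nanmedian(Z[m]))
    m=(abs(H-60)<25)&(S>60)&near(X,(0.63,0.27),0.12)&(Z>0.145)&(Z<.17)
    print("bar",rect(X[m]),np.median(Z[m]),m.sum())
    m=(abs(H-28)<8)&(S>120)&near(X,(0.53,-0.02),0.12)&(Z>0.085)&(Z<.105)
    print("lidtop",rect(X[m]),np.median(Z[m]),m.sum())
    m=(V<70)&near(X,(0.53,-0.02),0.08)&(Z>0.122)&(Z<.14)
    print("handle",rect(X[m]),np.percentile(Z[m],[5,50,95]),m.sum())
    m=(abs(H-110)<15)&(S>100)&near(X,(0.63,0.27),0.12)&(Z>0.05)&(Z<.14)
    print("blue",m.sum(),X[m].mean(0),X[m].min(0),X[m].max(0))
    if n=="side": save(p,"track_side",(220,90,360,220),5)
    else: save(p,"track_scene",(320,215,480,355),5)
E
```

```text
scene
mat (array([ 561.4, -274.2]), array([187.5, 167.4]), 2.5) 0.002582711904333568
bar (array([628.3, 274.3]), array([146.5,  59.8]), 89.1) 0.1562695044912098 2309
lidtop (array([522.3, -17.1]), array([ 89.1, 129.1]), 77.3) 0.09532231185380702 1365
handle (array([522.9, -17. ]), array([13.4, 70.2]), 74.9) [0.1234 0.132  0.1349] 173
blue 767 [0.6855 0.274  0.1191] [0.6258 0.2543 0.091 ] [0.7259 0.2896 0.1335]
side
mat (array([ 561.6, -277.1]), array([189. , 168.5]), 2.8) 0.0026074019070430055
bar (array([628.8, 272.9]), array([151.2,  60. ]), 89.1) 0.1561796974312626 931
lidtop (array([521.4, -19.3]), array([ 90.1, 127.4]), 77.4) 0.09505031758203819 1744
handle (array([520.4, -20.2]), array([12.2, 69.3]), 77.6) [0.1232 0.1319 0.1343] 267
blue 443 [0.6322 0.2688 0.1014] [0.5715 0.2551 0.0606] [0.7238 0.2903 0.1327]
```

```bash
ls pics
```

```text
scene0.png
side0.png
track_scene.png
track_side.png
wrist0.png
```

View pics/track_side.png

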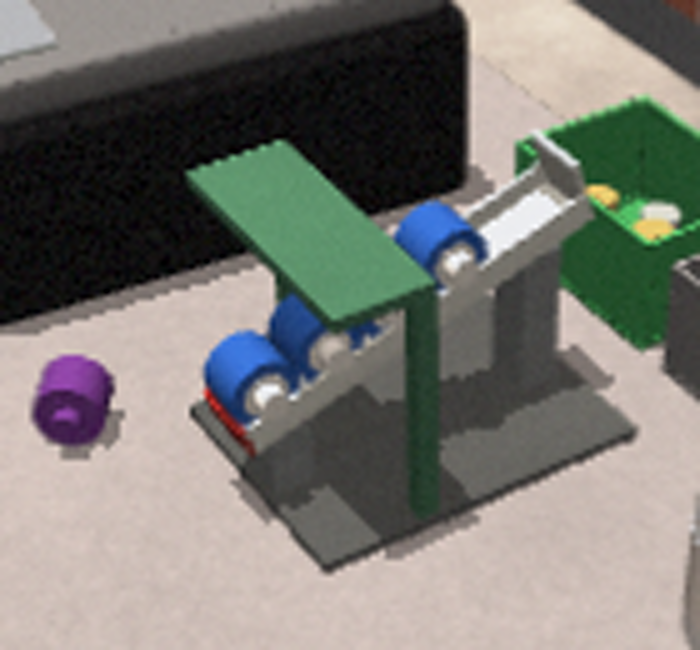

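View pics/track_scene.png

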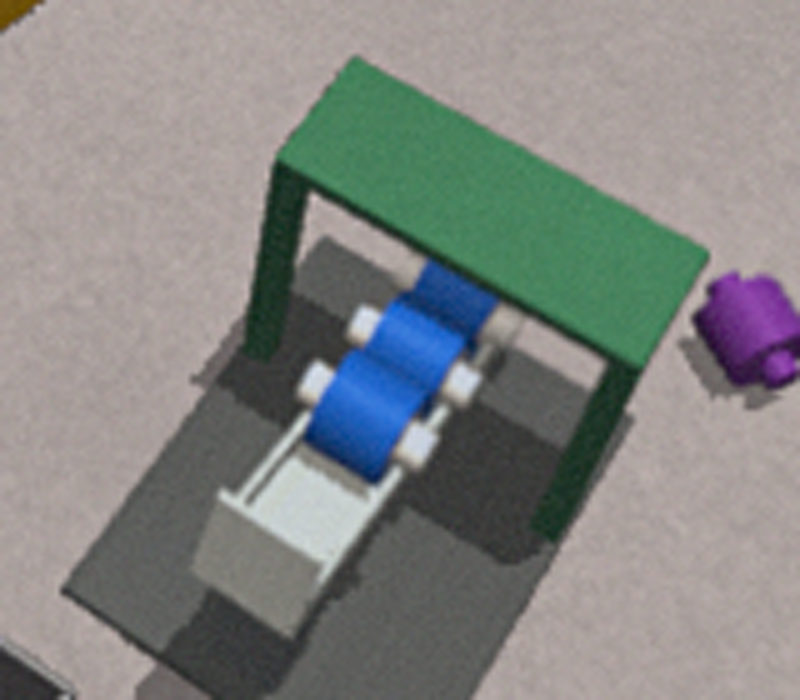

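>>> move_arm --plan '[[[0,-40,40],-1],[[0,-80,82],-3],[[0,-120,123],-5],[[0,-160,164],-8],[[0,-200,205],-8],[[0,-240,246],-8],[[0,-280,287],-8],[[0,-320,328],-8],[[0,-360,370],-8],[[0,-400,410],-8],[[0,-440,452],-8],[[0,-470,482],-8],[[0,-482,494],-8],[[0,-482,494],-8]]' --claw 1

```text
time_s: 3.2
eef_pos: [0.5216, -0.0182, 0.1994]
ee_rot: [[-0.0, 0.222, 0.975], [0.0, 0.975, -0.222], [-1.0, 0.0, -0.0]]
contact_force: [-0.3, -0.4, -0.2]
grip_width: 1.003
```

Run:
```python
from m import *
s=bot.read_state(); print(s["joint_pos"],s["eef_pos"])
p=bot.grab_frame("wrist"); save(p,"wrist1"); X=cloud(p); hsv=cv2.cvtColor(p["color"],cv2.COLOR_RGB2HSV); H,S,V=[hsv[...,i].astype(int) for i in range(3)]
Z=X[...,2]
for z in (0.09,0.094): pass
m=(abs(H-28)<8)&(S>120)&near(X,(0.52,-0.02),0.12)&(Z>0.085)&(Z<.105)
print("lidtop",rect(X[m]),np.median(Z[m]),m.sum())
m=(V<80)&near(X,(0.52,-0.02),0.06)&(Z>0.122)&(Z<.14)
print("handle",rect(X[m]),np.percentile(Z[m],[5,50,95]),m.sum())
for r in bot.place_of(p,"lid_grip")[:2]: print(r["pixel"],r["confidence"],onz(p,r["pixel"],0.124))
```

```text
[ -5.3347  17.3067 108.1534   0.0077  54.5505 -82.5224] [ 0.5216 -0.0182  0.1994]
lidtop (array([523. , -20.4]), array([ 87.8, 126.9]), 77.2) 0.09500245630237386 11653
handle (array([522.4, -19.9]), array([11. , 70.2]), 77.5) [0.131  0.1328 0.134 ] 1156
[321.9, 205.1] 0.93 [ 0.5226 -0.0218  0.124 ]
[630.0, 235.3] 0.49 [0.6082 0.2333 0.124 ]
```

View pics/wrist1.png

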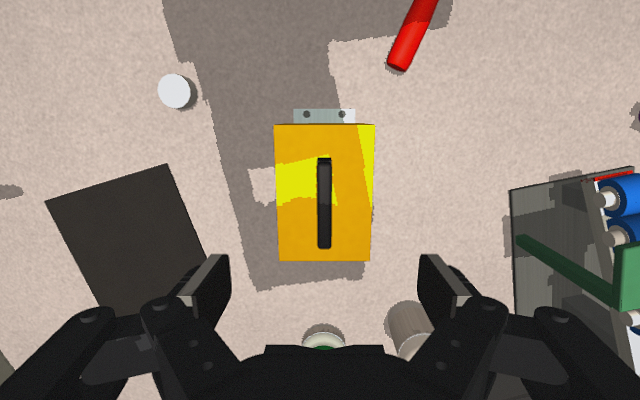

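The handle bar is centred at wrist (324,205), which puts the lid at (0.522, -0.0195) with its axes aligned to the jaws. I descend and grip.

>>> move_arm --plan '[[[30,-1,1],0],[[65,-1,1],0],[[88,-1,1],0],[[94,-1,1],0],[[94,-1,1],0]]' --claw 1

```text
time_s: 3.92
eef_pos: [0.5221, -0.0182, 0.1058]
ee_rot: [[-0.0, 0.219, 0.976], [0.0, 0.976, -0.219], [-1.0, 0.0, -0.0]]
contact_force: [-0.1, 0.1, -0.2]
grip_width: 1.001
```

>>> move_arm --plan '[[[0,0,0],0],[[0,0,0],0],[[0,0,0],0],[[0,0,0],0],[[0,0,0],0],[[0,0,0],0]]' --claw 0 --grip_force 90

```text
time_s: 4.68
eef_pos: [0.5222, -0.0189, 0.1055]
ee_rot: [[-0.0, 0.22, 0.975], [0.0, 0.975, -0.22], [-1.0, 0.0, -0.0]]
contact_force: [0.7, -0.6, 0.4]
grip_width: 0.003
```

Run:
```python
from m import *
p=bot.grab_frame("wrist"); save(p,"wrist2");p=bot.grab_frame("side"); save(p,"side2",(220,130,440,330),3)
print(bot.read_state()["grip_width"])
```

```text
-5.911669210156314e-05
```

View pics/wrist2.png

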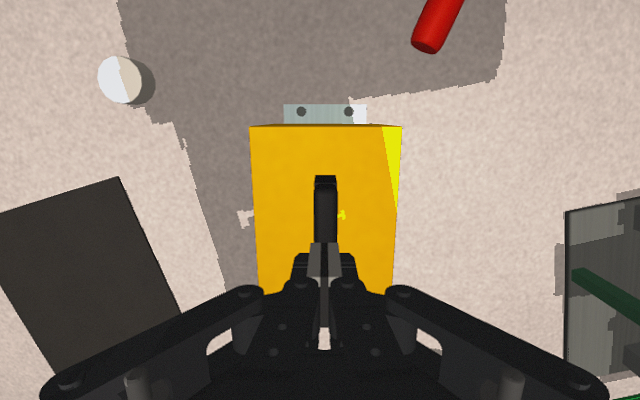

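View pics/side2.png

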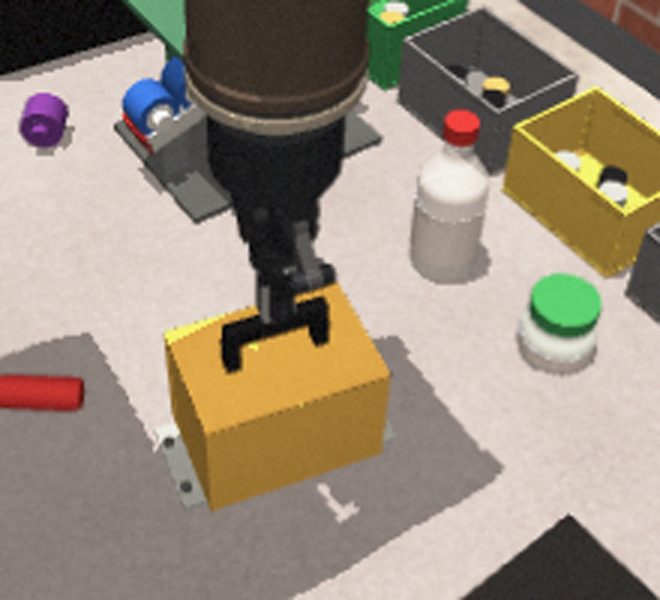

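The side view shows the fingers around the bar (side crop 275,300) and the wrist view shows a gap of about the bar's width (325,260). The opening reading of 0 looks off, so I do a slow test pull.

>>> move_arm --plan '[[[-2,0,0],0],[[-5,0,0],0],[[-8,0,0],0],[[-12,0,0],0]]'

```text
time_s: 5.28
eef_pos: [0.5222, -0.0189, 0.1178]
ee_rot: [[0.0, 0.22, 0.975], [-0.0, 0.975, -0.22], [-1.0, -0.0, 0.0]]
contact_force: [0.4, -0.2, -0.3]
grip_width: -0.004
```

Run:
```python
from m import *
p=bot.grab_frame("side"); save(p,"side3",(220,130,440,330),3)
s=bot.read_state();print(s["grip_width"],s["contact_force"])
```

```text
0.0007882398430645391 [0.1047 0.2308 2.0794]
```

View pics/side3.png

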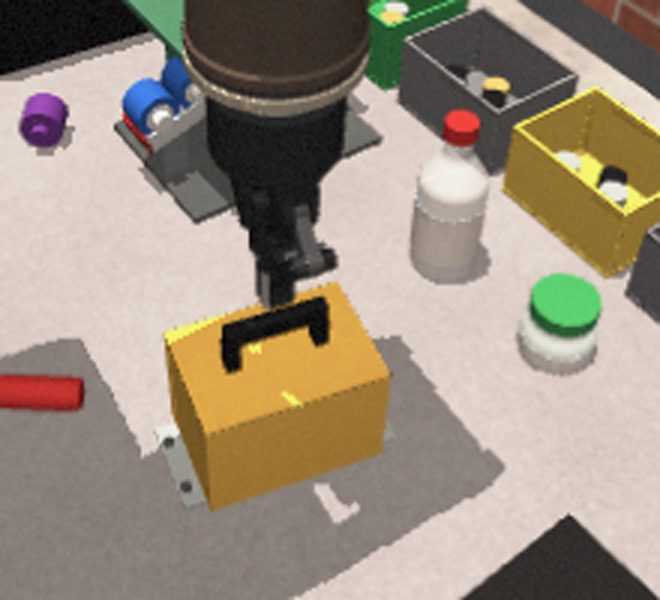

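The fingers shut without taking the bar. I check where the tips really are.

Run:
```python
from m import *
p=bot.grab_frame("side"); s=bot.read_state(); T=s["eef_pos"];R=s["ee_rot"]
print(T, proj(p,[T,T-0.019*R[:,0]]))
w=bot.grab_frame("wrist"); save(w,"wrist3",(200,150,440,330),3); print(proj(w,[T,T-0.019*R[:,0]]))
X=cloud(w)
for px in [(318,225),(325,225),(325,235),(318,245),(334,245),(318,260),(335,260),(325,255)]: print(px,X[px[1],px[0]])
Y=cloud(p)
# cloud of gripper near TCP from the side
m=near(Y,T,0.05)&(Y[...,2]>0.10)&(Y[...,2]<0.2)
V=p["color"].max(2); m&=V<120
for z in np.arange(.1,.2,.008):
    k=m&(abs(Y[...,2]-z)<.004)
    if k.sum(): print(round(z,3),k.sum(),Y[k].min(0)[:2],Y[k].max(0)[:2])
```

```text
[ 0.5225 -0.0189  0.118 ] [[311.6274 239.6454]
 [311.6505 233.2592]]
[[326.6749 236.198 ]
 [326.9736 249.1426]]
(318, 225) [ 0.5098 -0.021   0.1325]
(325, 225) [ 0.5107 -0.0174  0.1322]
(325, 235) [ 0.5156 -0.0185  0.1339]
(318, 245) [ 0.5115 -0.0209  0.1559]
(334, 245) [ 0.5135 -0.0138  0.1551]
(318, 260) [ 0.5119 -0.0208  0.1713]
(335, 260) [ 0.5128 -0.0137  0.1726]
(325, 255) [ 0.5125 -0.0179  0.1665]
0.1 19 [ 0.4862 -0.0329] [ 0.5555 -0.0091]
0.108 32 [ 0.4855 -0.0336] [ 0.5553 -0.0095]
0.116 34 [ 0.4863 -0.0332] [ 0.5553 -0.0098]
0.124 88 [ 0.4867 -0.0326] [ 0.5544 -0.0097]
0.132 214 [ 0.4868 -0.0327] [ 0.5553 -0.0073]
0.148 2 [ 0.5149 -0.0269] [ 0.5247 -0.0247]
0.156 16 [ 0.5102 -0.0328] [ 0.5251 -0.0107]
0.164 36 [ 0.5099 -0.0344] [ 0.5245 -0.0117]
0.172 35 [ 0.5093 -0.034 ] [ 0.5251 -0.011 ]
0.18 19 [ 0.5096 -0.0331] [ 0.5136 -0.011 ]
0.188 3 [ 0.5089 -0.024 ] [ 0.5131 -0.0103]
0.196 36 [ 0.5035 -0.0447] [0.5281 0.0163]
```

View pics/wrist3.png

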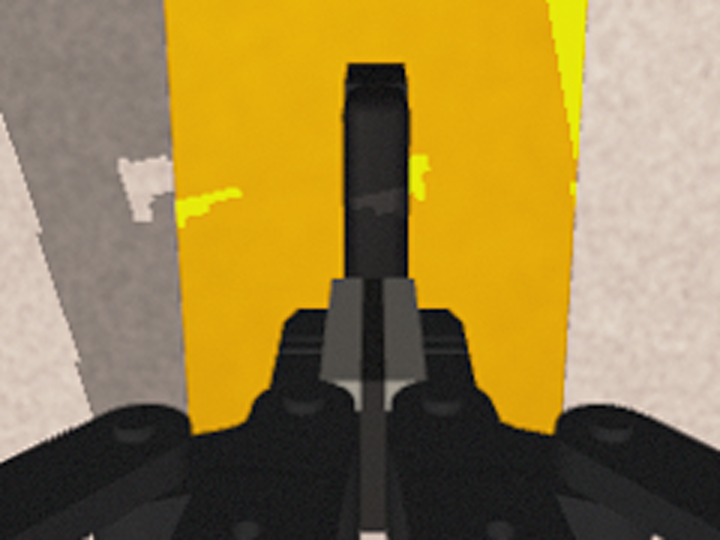

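The fingertips are at about z=0.149 when the TCP reads 0.118, so the fingers end about 31 mm short of the reported TCP and closed just above the bar. I open, go lower, and check contact.

>>> move_arm --plan '[[[0,-1,0],0],[[0,-1,0],0],[[0,-1,0],0],[[0,-1,0],0],[[15,-1,0],0],[[28,-1,0],0],[[36,-1,0],0],[[40,-1,0],0]]' --claw 1

```text
time_s: 6.42
eef_pos: [0.5216, -0.0199, 0.0766]
ee_rot: [[-0.001, 0.22, 0.975], [0.0, 0.975, -0.22], [-1.0, -0.0, -0.001]]
contact_force: [-0.0, 0.4, -0.7]
grip_width: 1.001
```

Run:
```python
from m import *
p=bot.grab_frame("side"); save(p,"side4",(220,130,440,330),3)
s=bot.read_state();print(s["grip_width"],s["contact_force"],s["eef_pos"])
```

```text
1.0016118368316709 [-0.6422 -0.4773  0.1512] [ 0.5216 -0.0199  0.0765]
```

View pics/side4.png

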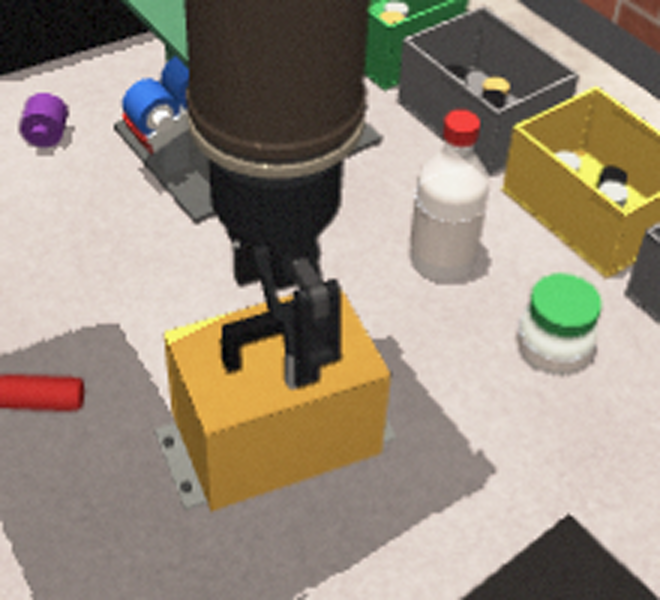

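>>> move_arm --plan '[[[0,0,0],0],[[0,0,0],0],[[0,0,0],0],[[0,0,0],0],[[0,0,0],0]]' --claw 0 --grip_force 90

```text
time_s: 7.1
eef_pos: [0.5222, -0.0197, 0.0779]
ee_rot: [[0.001, 0.221, 0.975], [0.0, 0.975, -0.221], [-1.0, 0.0, 0.001]]
contact_force: [-0.3, 3.0, 5.1]
grip_width: 0.121
```

It grips the bar now (opening 0.12). I draw the lid slowly straight up.

>>> move_arm --plan '[[[-2,0,0],0],[[-5,0,0],0],[[-9,0,0],0],[[-13,0,0],0],[[-17,0,0],0],[[-21,0,0],0],[[-26,0,0],0]]'

```text
time_s: 7.98
eef_pos: [0.5219, -0.0199, 0.1038]
ee_rot: [[-0.0, 0.22, 0.975], [-0.0, 0.975, -0.22], [-1.0, -0.0, -0.0]]
contact_force: [-0.5, -1.8, -1.7]
grip_width: 0.119
```

Run:
```python
from m import *
p=bot.grab_frame("side"); save(p,"side5",(220,130,440,330),3)
s=bot.read_state();print(s["grip_width"],s["contact_force"],s["eef_pos"])
```

```text
0.11938805170909386 [-0.2171  0.6874 -0.7209] [ 0.5224 -0.02    0.1045]
```

View pics/side5.png

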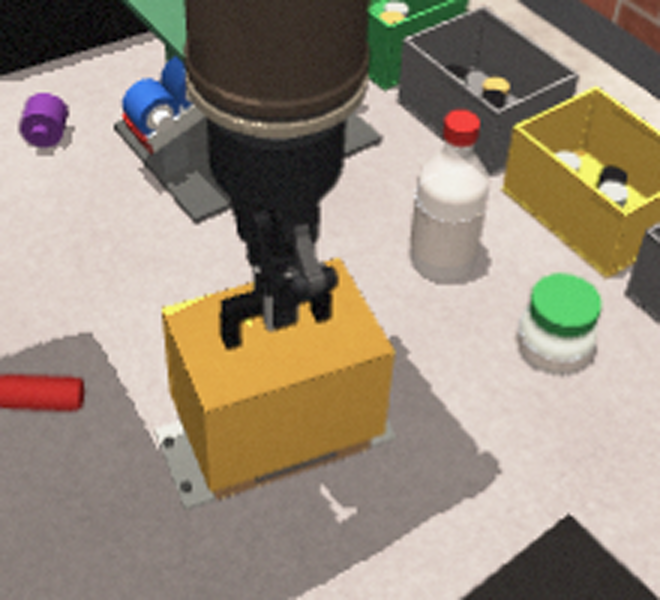

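>>> move_arm --plan '[[[-5,0,0],0],[[-10,0,0],0],[[-18,0,0],0],[[-28,0,0],0],[[-40,0,0],0],[[-52,0,0],0],[[-62,0,0],0],[[-68,0,0],0],[[-68,0,0],0]]'

```text
time_s: 9.15
eef_pos: [0.5222, -0.0199, 0.1719]
ee_rot: [[0.001, 0.22, 0.975], [-0.0, 0.975, -0.22], [-1.0, 0.0, 0.001]]
contact_force: [0.8, -0.9, -1.5]
grip_width: 0.121
```

Run:
```python
from m import *
p=bot.grab_frame("side"); save(p,"side6")
s=bot.read_state();print(s["grip_width"],s["contact_force"],s["eef_pos"])
p=bot.grab_frame("wrist");X=cloud(p);hsv=cv2.cvtColor(p["color"],cv2.COLOR_RGB2HSV); H,S,V=[hsv[...,i].astype(int) for i in range(3)]
m=(abs(H-28)<8)&(S>120)&near(X,(0.52,-0.02),0.12)&(X[...,2]>0.185)&(X[...,2]<.205)
print(rect(X[m])); A=np.c_[X[m][:,:2],np.ones(m.sum())]; print(np.linalg.lstsq(A,X[m][:,2],rcond=None)[0], np.median(X[m][:,2]))
```

```text
0.11885329635133647 [-0.1134  0.2688 -2.0422] [ 0.5219 -0.0199  0.1715]
(array([522.5, -21.5]), array([ 87.9, 127.6]), 77.3)
[0.0001 0.0031 0.1888] 0.18874850160573675
```

View pics/side6.png

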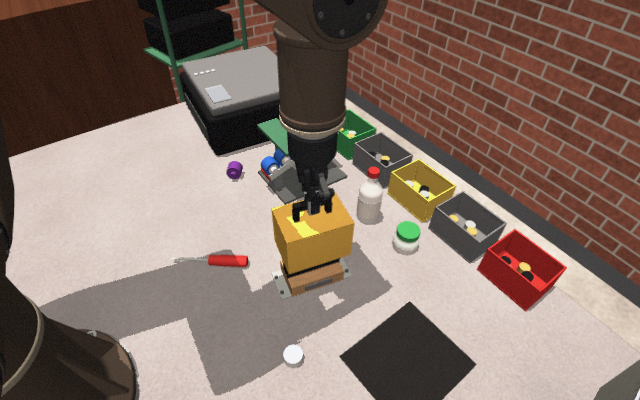

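>>> move_arm --plan '[[[0,-10,4],-1],[[0,-30,12],-3],[[0,-58,23],-5],[[0,-90,35],-7],[[0,-124,48],-9],[[0,-156,61],-11],[[0,-186,73],-13],[[0,-211,83],-15],[[0,-230,91],-15],[[0,-240,95],-15],[[0,-241,95],-15],[[0,-241,95],-15]]'

```text
time_s: 10.75
eef_pos: [0.5614, -0.2752, 0.1714]
ee_rot: [[-0.0, -0.04, 0.999], [0.0, 0.999, 0.04], [-1.0, 0.0, -0.0]]
contact_force: [-0.2, 0.3, -1.1]
grip_width: 0.121
```

Run:
```python
from m import *
s=bot.read_state();print(s["grip_width"],s["contact_force"],s["eef_pos"],s["joint_pos"])
p=bot.grab_frame("wrist");X=cloud(p);hsv=cv2.cvtColor(p["color"],cv2.COLOR_RGB2HSV); H,S,V=[hsv[...,i].astype(int) for i in range(3)]
c=s["eef_pos"]
m=(abs(H-28)<8)&(S>120)&near(X,c,0.12)&(X[...,2]>0.175)&(X[...,2]<.205)
print(rect(X[m])); A=np.c_[X[m][:,:2],np.ones(m.sum())]; print(np.linalg.lstsq(A,X[m][:,2],rcond=None)[0], np.median(X[m][:,2]))
save(p,"w7")
p=bot.grab_frame("side"); save(p,"s7")
```

```text
0.12123364749132987 [-0.1609  0.2804 -1.0687] [ 0.5614 -0.2752  0.1714] [ -28.8964   27.1521   96.5264    0.0105   56.3468 -121.1877]
(array([ 561.7, -276.7]), array([127.3,  87.9]), 2.4)
[-0.0012  0.0035  0.1903] 0.18867205709286594
```

View pics/s7.png

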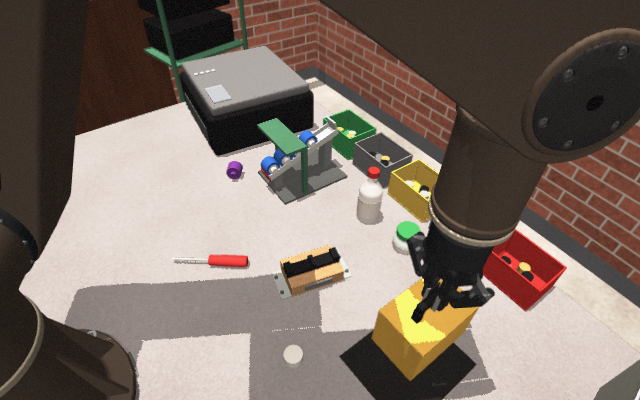

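>>> move_arm --plan '[[[8,0,0],0],[[25,0,0],0],[[45,0,0],0],[[63,0,0],0],[[78,0,0],0],[[86,0,0],0],[[90,0,0],0],[[92,0,0],0],[[93,0,0],0],[[94,0,0],0]]'

```text
time_s: 12.1
eef_pos: [0.5618, -0.276, 0.0778]
ee_rot: [[0.001, -0.04, 0.999], [-0.0, 0.999, 0.04], [-1.0, -0.0, 0.001]]
contact_force: [0.8, 2.6, 7.7]
grip_width: 0.118
```

>>> move_arm --plan '[[[0,0,0],0],[[0,0,0],0],[[0,0,0],0],[[0,0,0],0],[[-10,0,0],0],[[-30,0,0],0],[[-60,0,0],0],[[-100,0,0],0],[[-140,0,0],0],[[-140,0,0],0]]' --claw 1

```text
time_s: 13.35
eef_pos: [0.5633, -0.2769, 0.2216]
ee_rot: [[0.005, -0.04, 0.999], [-0.003, 0.999, 0.04], [-1.0, -0.003, 0.005]]
contact_force: [0.2, -0.2, -0.2]
grip_width: 0.999
```

Run:
```python
from m import *
s=bot.read_state();print(s["eef_pos"],s["joint_pos"])
p=bot.grab_frame("wrist");X=cloud(p);hsv=cv2.cvtColor(p["color"],cv2.COLOR_RGB2HSV); H,S,V=[hsv[...,i].astype(int) for i in range(3)]
c=s["eef_pos"]
m=(abs(H-28)<8)&(S>120)&near(X,c,0.12)&(X[...,2]>0.085)&(X[...,2]<.105)
print(rect(X[m])); A=np.c_[X[m][:,:2],np.ones(m.sum())]; print(np.linalg.lstsq(A,X[m][:,2],rcond=None)[0], np.median(X[m][:,2]))
m=(V<75)&(X[...,2]<.012)&(X[...,2]>-.01)&near(X,c,.15);print("mat",rect(X[m]))
save(p,"w8")
```

```text
[ 0.5633 -0.2769  0.2216] [ -28.942    24.3466   93.4673   -0.0007   61.8374 -121.2107]
(array([ 562.3, -277.4]), array([126.9,  88. ]), 2.4)
[-0.0002 -0.0001  0.0951] 0.09501609863887706
mat (array([ 562.2, -278.4]), array([189.1, 169.8]), 3.1)
```

View pics/w8.png

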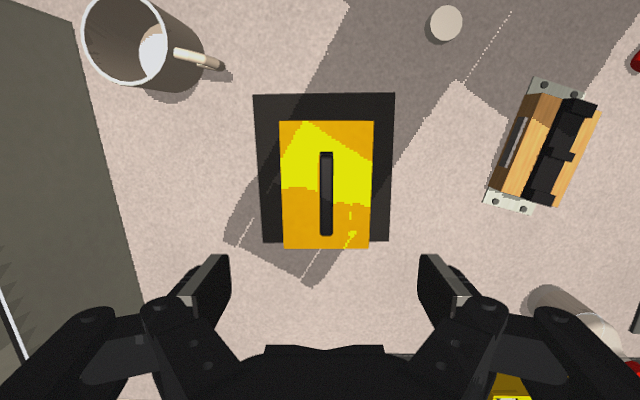

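The lid stands level in the middle of the mat (wrist 326,185), within 1 mm. Before reaching for the track I fit the arm's geometry. The moves give no tilt, but the roller needs one, so I look at what happens at the reach limits.

```bash
cat > kin.py <<'E'
import numpy as np
from scipy.optimize import least_squares
D=[((.2299,.6075,.1989),(66.602,27.55,91.4927,0,61.0247,-2.669)),((.5216,-.0182,.1994),(-5.3347,17.3067,108.1534,0,54.5505,-82.5224)),((.5614,-.2752,.1714),(-28.8964,27.1521,96.5264,0,56.3468,-121.1877)),((.5633,-.2769,.2216),(-28.942,24.3466,93.4673,0,61.8374,-121.2107))]
def planar(v,q):
    a,L1,L2,dl,h,off=v; q2,q3=np.radians(q[1]),np.radians(q[2]); return a+L1*np.sin(q2)+L2*np.sin(q2+q3+dl), h+L1*np.cos(q2)+L2*np.cos(q2+q3+dl)
def f(v):
    e=[]
    for T,q in D:
        R,z=planar(v,q); r=np.hypot(T[0],T[1]); e+= [R-np.sqrt(r*r-v[5]**2), z-T[2], r*np.sin(np.arctan2(T[1],T[0])-np.radians(q[0]))-v[5]]
    v=np.array(v); return np.r_[np.array(e),1e-3*(v-V0)]
V0=np.array([0.0,.45,.45,0.0,.1,.03])
if __name__=="__main__":
    s=least_squares(f,V0); print(s.x.round(4),s.fun[:12].round(4))
E
python3 kin.py
```

```text
[ 0.0058  0.5886  0.4555  0.1082 -0.06    0.0303] [ 0.0012  0.0001 -0.0001  0.0002 -0.0002  0.0001 -0.0005  0.0003  0.
 -0.0009 -0.0002 -0.    ]
```

>>> move_arm --plan '[[[-20,20,30],0],[[-40,50,75],0],[[-60,83,125],0],[[-80,117,175],0],[[-80,150,225],0],[[-80,185,275],0],[[-80,215,320],0],[[-80,233,347],0],[[-80,233,380],0],[[-80,233,420],0],[[-80,233,460],0]]'

```text
time_s: 14.78
eef_pos: [0.9769, -0.0238, 0.276]
ee_rot: [[0.027, -0.04, 0.999], [-0.0, 0.999, 0.04], [-1.0, -0.001, 0.027]]
contact_force: [-0.2, 0.3, -1.2]
grip_width: 1.003
```

Run:
```python
from m import *
s=bot.read_state();print(s["eef_pos"],s["joint_pos"],s["ee_rot"],s["dq"])
```

```text
[ 0.9769 -0.0238  0.276 ] [ -3.1978  61.8531  13.595    0.0661 102.9835 -95.4598] [[ 0.0274 -0.0397  0.9988]
 [-0.0004  0.9992  0.0398]
 [-0.9996 -0.0015  0.0274]] [  1.3186   4.5228  -4.8298   0.4496 -18.5382   1.3569]
```

Over-reaching does tilt the tool outward, which is the lean that is needed. I push further out.

>>> move_arm --plan '[[[0,0,60],0],[[0,0,120],0],[[0,0,180],0],[[0,0,240],0],[[0,0,300],0]]'

```text
time_s: 15.4
eef_pos: [1.0201, -0.0138, 0.2365]
ee_rot: [[0.098, -0.039, 0.994], [-0.002, 0.999, 0.04], [-0.995, -0.006, 0.098]]
contact_force: [-0.4, 0.3, -0.5]
grip_width: 1.004
```

Run:
```python
from m import *
s=bot.read_state();print(s["eef_pos"],s["joint_pos"],s["ee_rot"],s["dq"])
```

```text
[ 1.0201 -0.0138  0.2365] [ -2.5388  64.3169  13.5207   0.1507  96.5445 -94.7831] [[ 0.0979 -0.0393  0.9944]
 [-0.0017  0.9992  0.0397]
 [-0.9952 -0.0056  0.0978]] [ 0.8082  3.9681 -0.0026 -0.0471 -4.1365  0.8045]
```

>>> move_arm --plan '[[[-20,0,60],0],[[-40,0,120],0],[[-60,0,180],0]]'

```text
time_s: 15.78
eef_pos: [1.0401, -0.0078, 0.2566]
ee_rot: [[0.161, -0.039, 0.986], [-0.002, 0.999, 0.04], [-0.987, -0.009, 0.161]]
contact_force: [0.1, -0.4, -1.0]
grip_width: 1.003
```

>>> move_arm --plan '[[[-20,0,60],0],[[-40,0,120],0],[[-60,0,180],0]]'

```text
time_s: 16.15
eef_pos: [1.0576, -0.0024, 0.2801]
ee_rot: [[0.221, -0.039, 0.975], [-0.002, 0.999, 0.04], [-0.975, -0.011, 0.221]]
contact_force: [0.6, 0.6, -0.8]
grip_width: 0.996
```

Run:
```python
from m import *
s=bot.read_state();print(s["eef_pos"],s["joint_pos"],s["ee_rot"],s["dq"])
```

```text
[ 1.0576 -0.0024  0.2801] [ -1.8801  62.2328  13.5007   0.2852  91.4994 -94.1228] [[ 0.221  -0.0386  0.9745]
 [-0.0023  0.9992  0.0401]
 [-0.9753 -0.0111  0.2208]] [ 0.5364 -1.4336  0.3515 -0.1036  0.6751  0.5636]
```

>>> move_arm --plan '[[[-20,-30,55],0],[[-40,-60,110],0],[[-60,-90,160],0],[[-80,-120,210],0]]'

```text
time_s: 16.65
eef_pos: [1.0673, -0.0716, 0.3153]
ee_rot: [[0.279, -0.036, 0.96], [-0.007, 0.999, 0.04], [-0.96, -0.017, 0.279]]
contact_force: [0.2, -0.3, 0.9]
grip_width: 0.999
```

>>> move_arm --plan '[[[-20,-5,60],0],[[-40,-10,120],0],[[-60,-15,180],0]]'

```text
time_s: 17.02
eef_pos: [1.0809, -0.0676, 0.3502]
ee_rot: [[0.34, -0.036, 0.94], [-0.01, 0.999, 0.042], [-0.94, -0.024, 0.339]]
contact_force: [0.9, -0.7, 0.5]
grip_width: 1.0
```

>>> move_arm --plan '[[[-20,-5,60],0],[[-40,-10,120],0],[[-60,-15,180],0]]'

```text
time_s: 17.4
eef_pos: [1.0911, -0.0671, 0.3884]
ee_rot: [[0.397, -0.033, 0.917], [-0.014, 0.999, 0.042], [-0.918, -0.03, 0.397]]
contact_force: [-0.7, -0.9, 0.2]
grip_width: 1.0
```

Run:
```python
from m import *
s=bot.read_state();print(s["eef_pos"],s["joint_pos"],s["ee_rot"],s["dq"])
```

```text
[ 1.0911 -0.0671  0.3884] [ -5.6345  57.11    13.4982   1.4307  86.0013 -97.6626] [[ 0.3974 -0.0327  0.9171]
 [-0.0142  0.999   0.0417]
 [-0.9175 -0.0296  0.3966]] [ 0.1722 -2.8285  0.2605  0.0125  1.929   0.1921]
```

>>> move_arm --plan '[[[-5,-15,60],0],[[-10,-30,120],0],[[-15,-45,180],0]]'

```text
time_s: 17.77
eef_pos: [1.1099, -0.0864, 0.4026]
ee_rot: [[0.452, -0.029, 0.892], [-0.019, 0.999, 0.042], [-0.892, -0.036, 0.451]]
contact_force: [-0.2, 0.1, -0.4]
grip_width: 0.997
```

>>> move_arm --plan '[[[-5,-15,60],0],[[-10,-30,120],0],[[-15,-45,180],0]]'

```text
time_s: 18.15
eef_pos: [1.1255, -0.1033, 0.4251]
ee_rot: [[0.506, -0.025, 0.862], [-0.024, 0.999, 0.044], [-0.862, -0.043, 0.505]]
contact_force: [-0.6, 0.6, 0.1]
grip_width: 0.999
```

>>> move_arm --plan '[[[-5,-8,60],0],[[-10,-16,120],0],[[-15,-24,180],0]]'

```text
time_s: 18.52
eef_pos: [1.1393, -0.1046, 0.4546]
ee_rot: [[0.56, -0.021, 0.828], [-0.03, 0.999, 0.046], [-0.828, -0.05, 0.559]]
contact_force: [0.1, 0.3, 0.4]
grip_width: 1.002
```

Run:
```python
from m import *
s=bot.read_state();print(s["eef_pos"],s["joint_pos"],s["ee_rot"],s["dq"])
```

```text
[ 1.1393 -0.1046  0.4546] [ -7.6797  55.2542  13.4998   2.6597  77.2276 -99.5758] [[ 0.5601 -0.0212  0.8281]
 [-0.0299  0.9985  0.0458]
 [-0.8279 -0.0504  0.5586]] [-0.1609 -1.8635  0.3438  0.0545  0.5825  0.0036]
```

>>> move_arm --plan '[[[-5,-10,60],0],[[-10,-20,120],0],[[-15,-30,180],0]]'

```text
time_s: 18.9
eef_pos: [1.1488, -0.1107, 0.4882]
ee_rot: [[0.61, -0.016, 0.792], [-0.036, 0.998, 0.048], [-0.792, -0.057, 0.608]]
contact_force: [0.6, -0.0, -0.7]
grip_width: 0.999
```

```bash
cat > go.py <<'E'
from m import *
def st():
    s=bot.read_state(); return s["eef_pos"],np.array(s["ee_rot"]),s
def delta(target,T=None,R=None):
    if T is None: T,R,_=st()
    return (R.T@(np.array(target)-T))*1000
E
python3 - <<'E'
from go import *
T,R,s=st(); print(T,R,s["joint_pos"])
off=0.031+0.019  # reported TCP beyond grasp point = 19+31
g=np.array([0.5915,0.274,0.075])
for back in (0.16,0.1,0.0):
    tgt=g+R[:,0]*(off-back); print(back,tgt,delta(tgt,T,R))
E
```

```text
[ 1.1488 -0.1107  0.4882] [[ 0.6097 -0.016   0.7924]
 [-0.0356  0.9982  0.0476]
 [-0.7918 -0.0572  0.6081]] [ -8.001   54.0566  13.5024   2.9454  74.9055 -99.8368]
0.16 [0.5244 0.2779 0.1621] [-136.384   416.574  -674.6058]
0.1 [0.561  0.2758 0.1146] [ -76.384   416.574  -674.6058]
0.0 [0.622  0.2722 0.0354] [  23.616   416.574  -674.6058]
```

>>> move_arm --plan '[[[-40,20,-40],0],[[-80,45,-80],0],[[-120,70,-125],1],[[-160,95,-170],1],[[-190,122,-215],2],[[-200,150,-262],2],[[-200,180,-310],3],[[-200,210,-358],3],[[-200,240,-406],3],[[-200,270,-454],3],[[-200,300,-502],3],[[-200,330,-550],3],[[-200,360,-598],3],[[-185,390,-640],3],[[-160,410,-665],3],[[-140,416,-675],3],[[-136,416,-675],3]]'

```text
time_s: 21.02
eef_pos: [0.5231, 0.2776, 0.1592]
ee_rot: [[0.607, 0.023, 0.794], [-0.036, 0.999, -0.001], [-0.794, -0.028, 0.607]]
contact_force: [0.5, -0.5, 1.0]
grip_width: 1.002
```

Run:
```python
from go import *
T,R,s=st(); print(T,R,s["joint_pos"],s["time_s"])
for n in ("wrist","side","scene"):
    p=bot.grab_frame(n); save(p,n+"9"); print(n,proj(p,[T,T-.019*R[:,0],T-.031*R[:,0],T-.05*R[:,0]]).round(0).tolist())
```

```text
[0.5231 0.2776 0.1592] [[ 0.607   0.0233  0.7943]
 [-0.0363  0.9993 -0.0015]
 [-0.7939 -0.028   0.6075]] [ 42.1129  19.938  129.3978 -84.9319  25.8316  30.7076] 21.025
wrist [[327.0, 238.0], [327.0, 251.0], [327.0, 261.0], [328.0, 280.0]]
side [[241.0, 147.0], [235.0, 143.0], [232.0, 140.0], [226.0, 136.0]]
scene [[444.0, 217.0], [449.0, 209.0], [452.0, 203.0], [456.0, 194.0]]
```

View pics/wrist9.png

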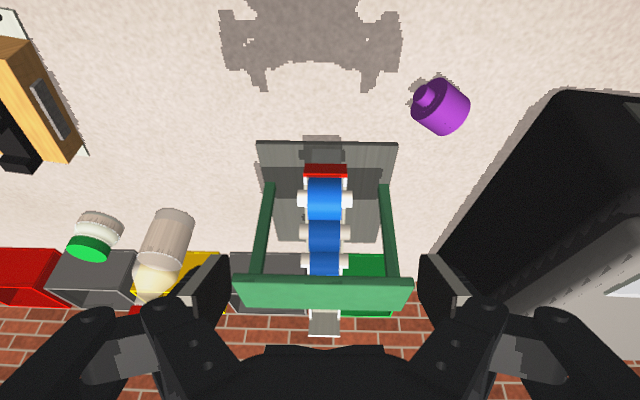

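View pics/side9.png

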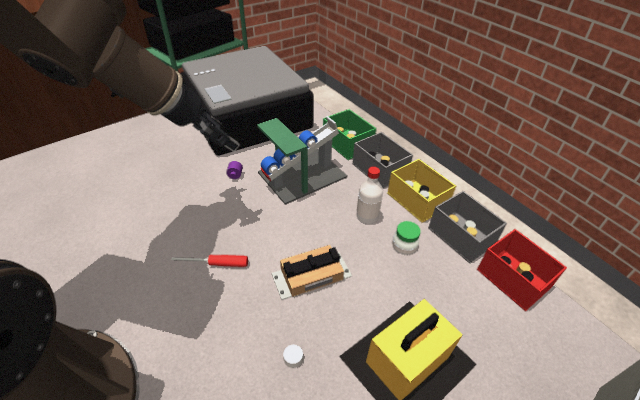

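The wrist view shows roller 1 at (325,197) at the red stop (325,170), with the purple one apart at (440,105). Joint 4 is near its limit here, so I fit the full kinematics to check the coming poses.

```bash
cat > kin.py <<'E'
import numpy as np
from scipy.optimize import least_squares
from scipy.spatial.transform import Rotation as Ro
D=[((.2299,.6075,.1989),(66.602,27.55,91.4927,0,61.0247,-2.669)),((.5216,-.0182,.1994),(-5.3347,17.3067,108.1534,0,54.5505,-82.5224)),((.5614,-.2752,.1714),(-28.8964,27.1521,96.5264,0,56.3468,-121.1877)),
((1.0576,-.0024,.2801),(-1.8801,62.2328,13.5007,.2852,91.4994,-94.1228)),((1.0911,-.0671,.3884),(-5.6345,57.11,13.4982,1.4307,86.0013,-97.6626)),((1.1488,-.1107,.4882),(-8.001,54.0566,13.5024,2.9454,74.9055,-99.8368)),((.5231,.2776,.1592),(42.1129,19.938,129.3978,-84.9319,25.8316,30.7076))]
def Ry(t): return Ro.from_euler('y',t,degrees=True).as_matrix()
def Rz(t): return Ro.from_euler('z',t,degrees=True).as_matrix()
def fk(v,q):
    a,L1,L2x,L2z,hs,off,Lt=v
    A=Rz(q[0]); p=A@np.array([a,off,hs]); A=A@Ry(q[1]); p=p+A@np.array([0,0,L1]); A=A@Ry(q[2]); p=p+A@np.array([L2x,0,L2z])
    A=A@Rz(q[3])@Ry(q[4]); p=p+A@np.array([0,0,Lt]); A=A@Rz(q[5]); return p,A
V0=np.array([0,.59,.05,.45,.2,.03,.26])
def fit():
    f=lambda v: np.r_[np.concatenate([fk(v,q)[0]-np.array(T) for T,q in D])]
    return least_squares(f,V0)
V=fit().x
# tool frame: x=A z ; find y from q6 offset
def toolR(A,ph):
    y=A@np.array([np.cos(ph),np.sin(ph),0]); x=A[:,2]; return np.c_[x,y,np.cross(x,y)]
PH=0.0
def ik(T,R,q0):
    lo=np.array([-157,-46.9,13.5,-89.5,5.2,-167]);hi=np.array([157,117,153,269,153.9,167])
    def f(q):
        p,A=fk(V,q); return np.r_[(p-T)*10,(toolR(A,PH)-R).ravel()]
    s=least_squares(f,np.clip(q0,lo+.01,hi-.01),bounds=(lo,hi)); return s.x,np.abs(s.fun).max()
if __name__=="__main__":
    print(V.round(4)); 
    for T,q in D: print((fk(V,q)[0]-T).round(4))
    print(fk(V,D[-1][1])[1].round(3))
E
python3 kin.py
```

```text
[-1.000e-04  5.974e-01  3.280e-02  4.450e-01  3.174e-01  3.030e-02
  4.035e-01]
[-0.      0.0001 -0.    ]
[-0.0001 -0.0001  0.    ]
[-0. -0.  0.]
[-0.  0.  0.]
[-0.  0.  0.]
[ 0.  0. -0.]
[-0.  0. -0.]
[[-0.023 -0.794  0.607]
 [-0.999  0.001 -0.036]
 [ 0.028 -0.607 -0.794]]
```

View pics/scene9.png

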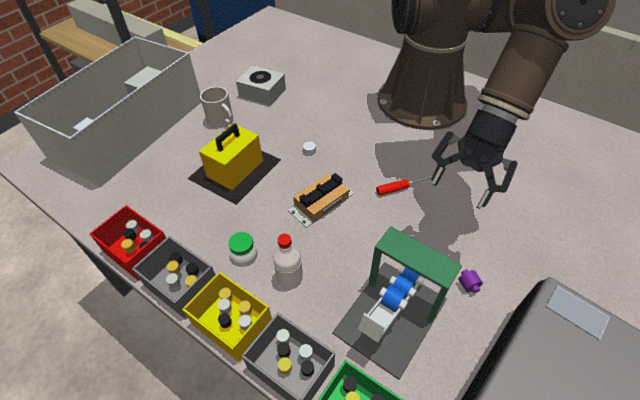

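```bash
sed -i 's/^PH=0.0/PH=np.pi/' kin.py
python3 - <<'E'
from go import *
import kin
T,R,s=st(); q=s["joint_pos"]
w=bot.grab_frame("wrist"); sd=bot.grab_frame("side"); sc=bot.grab_frame("scene")
for n,p in (("w",w),("side",sd)):
    for t in ("roller1_center","track_stop"):
        for r in bot.place_of(p,t)[:5]: print(n,t,np.round(r["pixel"],1),round(r["confidence"],2),onz(p,r["pixel"],.075))
# blue points in wrist cloud
for n,p in (("w",w),("side",sd)):
    X=cloud(p); hsv=cv2.cvtColor(p["color"],cv2.COLOR_RGB2HSV); H,S,V=[hsv[...,i].astype(int) for i in range(3)]
    m=(abs(H-108)<14)&(S>110)&near(X,(.592,.274),.035)&(X[...,2]>.06)
    P=X[m]; Y=P[:,1]-0.0
    # fit cylinder radius 20 axis along y(az 89.1): in x-z
    xx=P[:,0]+0.0157*(P[:,1]-.274)
    k=P[:,0]<.605
    f=lambda c: np.hypot(xx[k]-c[0],P[k,2]-c[1])-.020
    from scipy.optimize import least_squares
    c=least_squares(f,[.59,.075],loss='soft_l1',f_scale=.001); print(n,m.sum(),"cyl",c.x,np.abs(f(c.x)).mean(),"y",np.percentile(P[k,1],[2,98]))
# finger tips: dark/gray pts near predicted line in side/scene; express in tool frame
for n,p in (("side",sd),("scene",sc)):
    X=cloud(p); L=(X-T)@R*1000
    m=(abs(L[...,1])<62)&(abs(L[...,2])<20)&(L[...,0]>-110)&(L[...,0]<5)
    P=L[m]; print(n,m.sum(), "x max",np.sort(P[:,0])[-8:].round(0), "y",np.percentile(P[P[:,0]>-60][:,1],[1,99]) , "z",np.percentile(P[P[:,0]>-60][:,2],[1,50,99]))
off=.05
def rot(t):
    return R@np.array(kin.Ro.from_euler('x',t,degrees=True).as_matrix())
g=np.array([0.5915,0.274,0.075]); print("track",kin.ik(g+R[:,0]*off,R,q))
qb=np.array([-5,20,120,10,20,-80.])
for g in ([.4985,-.0142,.066],[.546,-.0250,.066]):
  for up in (0,.1):
    for t in (0,8): print("box",g,up,t,kin.ik(np.array(g)+R[:,0]*off+[0,0,up],rot(t),qb))
E
```

```text
w roller1_center [323.3 192.7] 0.68 [0.5899 0.271  0.075 ]
side track_stop [271.3 169.4] 0.77 [0.5867 0.2577 0.075 ]
w 2213 cyl [0.5931 0.074 ] 0.0006493794139892352 y [0.2586 0.287 ]
side 279 cyl [0.5923 0.0737] 0.0013679677750469098 y [0.2574 0.2882]
side 209 x max [-47. -47. -47. -46. -46. -45. -45. -44.] y [-56.3016  46.2449] z [-11.0589   5.6538  11.0044]
scene 664 x max [-49. -48. -48. -48. -48. -47. -47. -46.] y [-53.1814  55.5716] z [-11.7729   7.8328  11.5437]
track (array([ 34.1299,  36.8554, 118.4296, -89.5   ,  22.293 ,  30.9769]), np.float64(0.07921567217588865))
box [0.4985, -0.0142, 0.066] 0 0 (array([  -8.7691,   27.8099,  131.8562,   69.828 ,    5.2   , -167.    ]), np.float64(0.2847708438937691))
box [0.4985, -0.0142, 0.066] 0 8 (array([  -8.9247,   27.8536,  132.1787,   77.6889,    5.2   , -167.    ]), np.float64(0.2856762788541207))
box [0.4985, -0.0142, 0.066] 0.1 0 (array([  -8.8105,   14.998 ,  135.8975,   70.0561,    5.2   , -167.    ]), np.float64(0.14544383183839443))
box [0.4985, -0.0142, 0.066] 0.1 8 (array([  -8.965 ,   15.0446,  136.2203,   77.9196,    5.2   , -167.    ]), np.float64(0.14518343184006766))
box [0.546, -0.025, 0.066] 0 0 (array([  -9.1042,   29.9755,  127.6935,   69.6002,    5.2   , -167.    ]), np.float64(0.2525022439123089))
box [0.546, -0.025, 0.066] 0 8 (array([  -9.249 ,   30.0143,  128.0164,   77.4701,    5.2   , -167.    ]), np.float64(0.25279646991967203))
box [0.546, -0.025, 0.066] 0.1 0 (array([  -9.1335,   18.1805,  131.4663,   69.8263,    5.2   , -167.    ]), np.float64(0.1266942132049268))
box [0.546, -0.025, 0.066] 0.1 8 (array([  -9.2773,   18.2212,  131.7897,   77.6991,    5.2   , -167.    ]), np.float64(0.12587148313074065))
```

```bash
cat >> kin.py <<'E'
def aik(T,R):
    a,L1,L2x,L2z,hs,off,Lt=V
    W=np.array(T)-Lt*R[:,0]; r=np.hypot(W[0],W[1]); q1=np.arctan2(W[1],W[0])-np.arcsin(off/r)
    X=np.sqrt(r*r-off*off)-a; Z=W[2]-hs; L2=np.hypot(L2x,L2z); dl=np.arctan2(L2x,L2z)
    D2=X*X+Z*Z; cg=(D2-L1*L1-L2*L2)/(2*L1*L2)
    if abs(cg)>1: return None
    g=np.arccos(cg); q3=g-dl; q2=np.arctan2(X,Z)-np.arctan2(L2*np.sin(g),L1+L2*np.cos(g))
    A=Rz(np.degrees(q1))@Ry(np.degrees(q2+q3)); d=A.T@R[:,0]; q5=np.arccos(np.clip(d[2],-1,1)); q4=np.degrees(np.arctan2(d[1],d[0]))
    if q4<-89.5: q4+=360
    B=A@Rz(q4)@Ry(np.degrees(q5)); yl=B.T@R[:,1]; q6=np.degrees(np.arctan2(yl[1],yl[0]))-180
    q6=(q6+180)%360-180
    return np.array([np.degrees(q1),np.degrees(q2),np.degrees(q3),q4,np.degrees(q5),q6])
def tilt(th,az,hub):
    th,az=np.radians(th),np.radians(az); x=np.array([np.sin(th)*np.cos(az),np.sin(th)*np.sin(az),-np.cos(th)])
    h=np.array([-np.sin(np.radians(hub)),np.cos(np.radians(hub)),0]); y=h-x*(h@x); mis=np.degrees(np.arcsin(abs(h@x))); y/=np.linalg.norm(y)
    return np.c_[x,y,np.cross(x,y)],mis
E
python3 - <<'E'
import numpy as np; np.set_printoptions(precision=1,suppress=True)
import kin
for T,q in kin.D[-2:]:
    p,A=kin.fk(kin.V,q); R=kin.toolR(A,kin.PH); print(np.array(q),kin.aik(p,R))
off=.055
for th in (30,34,37.5,41,45):
  for az in (-3.5,2):
    Rt,m1=kin.tilt(th,az,-.9); g=np.array([.592,.2735,.075])
    print(th,az,"TRACK mis",round(m1,1))
    for b in (0,.05,.1,.15): print("   b",b,kin.aik(g+Rt[:,0]*(off-b),Rt))
    Rb,m2=kin.tilt(th,az,-12.7); print("  BOX mis",round(m2,1))
    for c in ([.4985,-.0142,.066],[.546,-.0250,.066]):
        for up in (0,.1,.2): print("   up",up,kin.aik(np.array(c)+Rb[:,0]*off+[0,0,up],Rb))
E
```

```text
[ -8.   54.1  13.5   2.9  74.9 -99.8] [ -8.   54.1  13.5   2.9  74.9 -99.8]
[ 42.1  19.9 129.4 -84.9  25.8  30.7] [ 42.1  19.9 129.4 -84.9  25.8  30.7]
30 -3.5 TRACK mis 1.3
   b 0 [ 30.8  36.5 119.7 263.9  16.4  34.6]
   b 0.05 [ 32.4  31.  121.4 -81.6  17.3  21.1]
   b 0.1 [ 34.2  25.4 122.3 -67.3  19.4   7.6]
   b 0.15 [ 36.2  19.8 122.6 -55.1  22.9  -3.7]
  BOX mis 4.6
   up 0 [ -6.   33.8 143.1 177.3  26.9  98.3]
   up 0.1 [ -6.   17.  139.3 168.9   6.5 106.9]
   up 0.2 [ -6.    3.9 132.6   5.3  13.5 -89.3]
   up 0 [ -6.9  34.  137.  175.3  21.1  99.4]
   up 0.1 [ -6.9  19.6 133.7 152.6   3.7 122.4]
   up 0.2 [ -6.9   8.  127.6   6.8  14.5 -91.5]
30 2 TRACK mis 1.4
   b 0 [ 29.1  36.2 121.  252.1  13.9  44.9]
   b 0.05 [ 30.5  30.5 122.8 269.3  13.8  28.4]
   b 0.1 [ 32.   24.6 124.  -72.   15.2  10.4]
   b 0.15 [ 33.7  18.8 124.5 -56.   18.5  -4.8]
  BOX mis 7.3
   up 0 [ -8.9  33.8 143.1 167.9  26.9 104.1]
   up 0.1 [ -8.9  17.  139.3 137.1   8.  135.9]
   up 0.2 [  -8.9    4.   132.6   21.6   14.9 -107.6]
   up 0 [ -9.4  34.  136.9 164.1  21.2 107.7]
   up 0.1 [ -9.4  19.7 13
[... 3469 characters left out ...]
6.9]
   up 0.2 [ -6.7   5.1 144.4 171.   14.6 103. ]
   up 0 [ -7.7  44.8 146.9 176.4  56.6  95.5]
   up 0.1 [ -7.7  25.5 144.9 174.9  35.5  97.7]
   up 0.2 [ -7.7   8.8 139.3 167.1  13.4 106.1]
45 2 TRACK mis 2.1
   b 0 [ 33.5  41.4 129.3 217.5  37.3  84. ]
   b 0.05 [ 36.1  36.2 132.7 222.1  36.2  81.5]
   b 0.1 [ 39.1  30.5 135.5 228.5  34.7  77.3]
   b 0.15 [ 42.6  24.5 137.6 237.4  33.1  70.6]
  BOX mis 10.3
   up 0 [-12.   48.5 153.3 169.2  66.3  94.9]
   up 0.1 [-12.   25.1 150.9 164.9  41.1 102. ]
   up 0.2 [-12.    5.2 144.3 143.5  16.8 125.8]
   up 0 [-12.2  44.7 146.7 168.   56.1  97.2]
   up 0.1 [-12.2  25.5 144.8 162.7  35.6 104.6]
   up 0.2 [-12.2   8.9 139.2 140.3  15.7 129. ]
```

```bash
cat > path.py <<'E'
import numpy as np; np.set_printoptions(precision=1,suppress=True)
import kin
R=np.array([[ 0.607,0.0233,0.7943],[-0.0363,0.9993,-0.0015],[-0.7939,-0.028,0.6075]])
def run(wps,R=R,n=8,show=True):
    prev=None; mn=999; mx=0
    for a,b in zip(wps[:-1],wps[1:]):
        for k in range(n):
            T=np.array(a)+(np.array(b)-a)*k/n; q=kin.aik(T,R)
            if q is None: print("unreach",T); return
            if prev is not None: 
                dq=np.abs((q-prev+180)%360-180); 
            mn=min(mn,q[4]); prev=q
            if show and k%(n//2)==0: print(np.array(T).round(3),q)
    print("min q5",mn,"end",kin.aik(wps[-1],R))
if __name__=="__main__":
    for y in (-.2,-.3,-.4):
        for z in (.2,.25,.3):
            for x in (.45,.5,.55,.6,.7): 
                q=kin.aik([x,y,z],R); print(x,y,z,q[[0,3,4,2]] if q is not None else None)
E
python3 path.py
```

```text
0.45 -0.2 0.2 [-48.4  80.7  25.8 141.3]
0.5 -0.2 0.2 [-41.5  82.9  22.2 137.1]
0.55 -0.2 0.2 [-36.2  82.3  19.4 132.5]
0.6 -0.2 0.2 [-31.9  79.   17.2 127.6]
0.7 -0.2 0.2 [-25.7  64.3  14.8 116.7]
0.45 -0.2 0.25 [-48.4  61.1  29.4 137.2]
0.5 -0.2 0.25 [-41.5  61.4  25.3 133.3]
0.55 -0.2 0.25 [-36.2  59.9  22.3 129.1]
0.6 -0.2 0.25 [-31.9  56.5  20.3 124.4]
0.7 -0.2 0.25 [-25.7  45.4  18.9 113.9]
0.45 -0.2 0.3 [-48.4  48.4  35.1 132.6]
0.5 -0.2 0.3 [-41.5  47.3  30.7 129.1]
0.55 -0.2 0.3 [-36.2  45.3  27.6 125.1]
0.6 -0.2 0.3 [-31.9  42.2  25.6 120.6]
0.7 -0.2 0.3 [-25.7  34.2  24.2 110.6]
0.45 -0.3 0.2 [-59.2  70.4  32.3 133.1]
0.5 -0.3 0.2 [-52.7  71.5  29.1 129.6]
0.55 -0.3 0.2 [-47.2  71.   26.4 125.6]
0.6 -0.3 0.2 [-42.6  68.8  24.3 121.1]
0.7 -0.3 0.2 [-35.3  59.7  21.8 111. ]
0.45 -0.3 0.25 [-59.2  58.3  36.2 129.6]
0.5 -0.3 0.25 [-52.7  58.6  32.7 126.3]
0.55 -0.3 0.25 [-47.2  57.6  29.9 122.5]
0.6 -0.3 0.25 [-42.6  55.4  27.8 118.1]
0.7 -0.3 0.25 [-35.3  47.8  25.7 108.3]
0.45 -0.3 0.3 [-59.2  49.6  41.3 125.6]
0.5 -0.3 0.3 [-52.7  49.2  37.5 122.5]
0.55 -0.3 0.3 [-47.2  47.9  34.6 118.8]
0.6 -0.3 0.3 [-42.6  45.7  32.5 114.7]
0.7 -0.3 0.3 [-35.3  39.4  30.4 105.1]
0.45 -0.4 0.2 [-66.   62.4  37.5 123.4]
0.5 -0.4 0.2 [-60.3  63.   34.9 120.3]
0.55 -0.4 0.2 [-55.2  62.4  32.6 116.7]
0.6 -0.4 0.2 [-50.7  60.8  30.8 112.7]
0.7 -0.4 0.2 [-43.2  54.3  28.6 103.3]
0.45 -0.4 0.25 [-66.   54.5  41.5 120.3]
0.5 -0.4 0.25 [-60.3  54.6  38.7 117.4]
0.55 -0.4 0.25 [-55.2  53.8  36.3 113.9]
0.6 -0.4 0.25 [-50.7  52.1  34.4 110. ]
0.7 -0.4 0.25 [-43.2  46.5  32.4 100.7]
0.45 -0.4 0.3 [-66.   48.4  46.2 116.8]
0.5 -0.4 0.3 [-60.3  48.1  43.2 113.9]
0.55 -0.4 0.3 [-55.2  47.1  40.7 110.6]
0.6 -0.4 0.3 [-50.7  45.4  38.8 106.7]
0.7 -0.4 0.3 [-43.2  40.5  36.8  97.6]
```

Run:
```python
from path import *
run([[.523,.278,.159],[.60,.15,.33],[.72,.02,.33],[.62,-.15,.24],[.56,-.13,.18],[.55,-.05,.15],[.53,-.02,.11]])
print(); run([[.53,-.02,.11],[.53,-.02,.145],[.54,.06,.17],[.56,.2,.15],[.565,.274,.11],[.626,.272,.032]])
```

```text
[0.5 0.3 0.2] [ 42.2  20.  129.4 -84.9  25.8  30.7]
[0.6 0.2 0.2] [ 31.4   9.8 125.8 -60.3  23.5  -5.6]
[0.6 0.1 0.3] [ 20.4   2.9 119.1 -33.   26.8 -43.2]
[0.7 0.1 0.3] [  9.4   6.2 115.4 -20.3  22.9 -63.6]
[0.7 0.  0.3] [  0.5  10.5 110.   -6.4  22.2 -83.6]
[ 0.7 -0.1  0.3] [ -10.8    9.4  118.8   17.4   15.2 -115.3]
[ 0.6 -0.1  0.2] [ -24.2   10.9  125.2   57.    14.9 -165.5]
[ 0.6 -0.1  0.2] [-24.7  11.6 130.7  80.6  12.9 169.8]
[ 0.6 -0.1  0.2] [-25.3  13.  136.2 109.1  13.9 140. ]
[ 0.6 -0.1  0.2] [-19.1  14.1 139.  134.6  13.3 119.4]
[ 0.6 -0.1  0.1] [-12.3  15.7 141.2 158.8  15.  100.8]
[ 0.5 -0.   0.1] [ -9.8  18.5 143.7 168.5  19.8  93.1]
min q5 12.83221467705991 end [ -7.2  21.8 146.  174.7  25.3  89.2]

[ 0.5 -0.   0.1] [ -7.2  21.8 146.  174.7  25.3  89.2]
[ 0.5 -0.   0.1] [ -7.2  18.5 145.1 173.7  21.1  90.3]
[ 0.5 -0.   0.1] [ -7.2  15.3 144.1 172.2  17.   91.9]
[0.5 0.  0.2] [  0.9  13.6 142.5 191.   13.7  80.1]
[0.5 0.1 0.2] [  8.5  12.4 140.3 217.2  12.   60.2]
[0.6 0.1 0.2] [ 20.2  15.9 137.1 240.7  16.2  46.8]
[0.6 0.2 0.1] [ 29.7  19.8 132.5 256.2  20.   39.4]
[0.6 0.2 0.1] [ 34.1  23.6 130.5 256.8  22.4  42.9]
[0.6 0.3 0.1] [ 38.   27.3 128.  258.4  24.3  45.1]
[0.6 0.3 0.1] [ 35.5  32.9 126.2 247.4  24.5  54.6]
min q5 11.960655092435578 end [ 33.3  38.3 123.8 238.8  25.2  61.8]
```

```bash
cat > rows.py <<'E'
from go import *
def rows(wps,ns,twist=None,T=None,R=None):
    if T is None: T,R,_=st()
    out=[];prev=T
    for w,n in zip(wps,ns):
        for k in range(1,n+1): out.append(prev+(np.array(w)-prev)*k/n)
        prev=np.array(w)
    D=[(R.T@(o-T)*1000) for o in out]
    tw=twist if twist is not None else [0]*len(D)
    print([[d.round(0).astype(int).tolist(),t] for d,t in zip(D,tw)])
E
python3 - <<'E'
from rows import *
rows([[.60,.15,.33],[.72,.02,.33],[.62,-.15,.24],[.56,-.13,.18],[.55,-.05,.15]],[5,4,5,3,3],[min(180,round(9.5*(i+1))) for i in range(20)])
E
```

```text
[[[-16, -26, 33], 10], [[-33, -52, 65], 19], [[-49, -78, 98], 28], [[-66, -104, 130], 38], [[-82, -129, 163], 48], [[-63, -161, 187], 57], [[-44, -193, 211], 66], [[-24, -224, 235], 76], [[-5, -256, 259], 86], [[-1, -290, 232], 95], [[2, -324, 206], 104], [[5, -358, 179], 114], [[8, -392, 152], 124], [[12, -426, 126], 133], [[15, -420, 97], 142], [[18, -413, 69], 152], [[22, -407, 41], 162], [[27, -380, 32], 171], [[32, -353, 24], 180], [[37, -326, 15], 180]]
```

>>> move_arm --plan '[[[-16,-26,33],10],[[-33,-52,65],19],[[-49,-78,98],28],[[-66,-104,130],38],[[-82,-129,163],48],[[-63,-161,187],57],[[-44,-193,211],66],[[-24,-224,235],76],[[-5,-256,259],86],[[-1,-290,232],95],[[2,-324,206],104],[[5,-358,179],114],[[8,-392,152],124],[[12,-426,126],133],[[15,-420,97],142],[[18,-413,69],152],[[22,-407,41],162],[[27,-380,32],171],[[32,-353,24],180],[[37,-326,15],180]]'

```text
time_s: 24.02
eef_pos: [0.557, -0.0654, 0.1586]
ee_rot: [[0.617, 0.068, -0.784], [-0.026, -0.994, -0.106], [-0.787, 0.086, -0.611]]
contact_force: [1.4, 0.8, -0.0]
grip_width: 0.999
```

Run:
```python
from rows import *
T,R,s=st(); print(T,R,s["joint_pos"],s["time_s"])
```

```text
[ 0.557  -0.0654  0.1586] [[ 0.6165  0.0677 -0.7844]
 [-0.0259 -0.994  -0.1062]
 [-0.7869  0.0858 -0.6111]] [-15.6638  15.1177 140.2161 146.9499  15.0357 -76.353 ] 24.025
```

```bash
cat >> rows.py <<'E'
def best_twist(hubaz,R):
    h=np.array([-np.sin(np.radians(hubaz)),np.cos(np.radians(hubaz)),0]); a,b=R[:,1]@h,R[:,2]@h
    t=np.degrees(np.arctan2(b,a)); t=(t+90)%180-90
    return t,np.degrees(np.arcsin(abs(h@R[:,0])))
E
python3 - <<'E'
from rows import *
T,R,s=st()
print(best_twist(-.9,R),best_twist(-12.7,R))
g=np.array([.5925,.273,.074]); x=R[:,0]
print(g+x*(-.045), g+x*.055)
rows([[.54,.06,.17],[.55,.2,.15],g+x*(-.045)],[3,4,3])
E
```

```text
(np.float64(6.808588753298437), np.float64(0.931453747696936)) (np.float64(16.127247565712906), np.float64(6.328871855949757))
[0.5648 0.2742 0.1094] [0.6264 0.2716 0.0307]
[[[-8, -42, -2], 0], [[-15, -83, -5], 0], [[-23, -125, -7], 0], [[-18, -160, -10], 0], [[-14, -195, -12], 0], [[-9, -230, -15], 0], [[-4, -265, -17], 0], [[9, -290, -16], 0], [[22, -316, -14], 0], [[35, -341, -12], 0]]
```

>>> move_arm --plan '[[[-8,-30,-2],0],[[-15,-70,-5],0],[[-23,-110,-7],0],[[-22,-150,-10],0],[[-16,-190,-12],0],[[-12,-230,-15],0],[[-8,-265,-17],0],[[2,-290,-16],0],[[8,-316,-14],0],[[15,-341,-12],0],[[15,-341,-12],0],[[15,-341,-12],0]]'

```text
time_s: 25.52
eef_pos: [0.5512, 0.274, 0.1245]
ee_rot: [[0.616, 0.072, -0.784], [-0.025, -0.994, -0.11], [-0.787, 0.087, -0.61]]
contact_force: [0.6, -1.1, 0.8]
grip_width: 1.0
```

Run:
```python
from rows import *
T,R,s=st(); print(T,R,s["joint_pos"],s["time_s"]); print(best_twist(-.9,R),best_twist(-12.7,R))
g=np.array([.5925,.273,.074]); x=R[:,0]
print(delta(g+x*(-.045),T,R),delta(g+x*(.055),T,R))
w=bot.grab_frame("wrist"); save(w,"w10"); 
c=np.array([g,T-.051*x,T-.031*x]); print(proj(w,c))
p=w
X=cloud(p); hsv=cv2.cvtColor(p["color"],cv2.COLOR_RGB2HSV); H,S,V=[hsv[...,i].astype(int) for i in range(3)]
m=(abs(H-108)<14)&(S>110)&near(X,(.592,.274),.035)&(X[...,2]>.06)
P=X[m]; xx=P[:,0]+0.0157*(P[:,1]-.274); k=P[:,0]<.605
from scipy.optimize import least_squares
f=lambda c: np.hypot(xx[k]-c[0],P[k,2]-c[1])-.020
c=least_squares(f,[.59,.075],loss='soft_l1',f_scale=.001); print("cyl",c.x,np.abs(f(c.x)).mean(),"y",np.percentile(P[k,1],[2,98]))
```

```text
[0.5512 0.274  0.1245] [[ 0.6162  0.0716 -0.7843]
 [-0.0249 -0.9936 -0.1103]
 [-0.7872  0.0875 -0.6104]] [  38.9955   25.1033  129.5873  258.5802   24.5375 -140.9602] 25.525
(np.float64(7.04219885626199), np.float64(0.8707768070623978)) (np.float64(16.365566929784165), np.float64(6.384088747865026))
[20.1908 -0.5039 -1.4332] [120.1908  -0.5039  -1.4332]
[[321.2007 204.4396]
 [319.9505 278.8441]
 [320.4692 258.9047]]
cyl [0.5927 0.0738] 0.0015714890123457246 y [0.2585 0.2867]
```

View pics/w10.png

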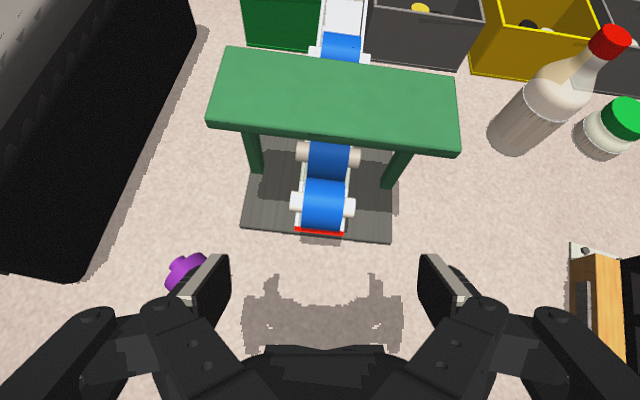

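Roller 1 is at wrist (323,203), beside the red lip at row 232. It is blue, on the track and at the stop. The purple look-alike at (185,270) is off the track. The cylinder fit puts the centre at (0.5927, 0.273, 0.074). I move in along the lean.

>>> move_arm --plan '[[[15,0,-1],4],[[45,0,-1],7],[[75,0,-1],7],[[98,0,-1],7],[[110,0,-1],7],[[110,0,-1],7]]' --claw 0.8

```text
time_s: 26.32
eef_pos: [0.62, 0.271, 0.0382]
ee_rot: [[0.616, -0.026, -0.788], [-0.026, -1.0, 0.012], [-0.788, 0.013, -0.616]]
contact_force: [0.3, -1.0, 0.7]
grip_width: 0.797
```

Run:
```python
from rows import *
T,R,s=st(); print(T,R,s["joint_pos"],s["contact_force"],s["grip_width"]); print(best_twist(-.9,R))
g=np.array([.5925,.273,.074]); x=R[:,0]
print(delta(g+x*(.055),T,R))
for n in ("wrist","side"):
    p=bot.grab_frame(n); save(p,n+"11", *(((220,90,360,220),5) if n=="side" else ())); X=cloud(p); L=(X-T)@R*1000
    m=(abs(L[...,1])<62)&(abs(L[...,2])<16)&(L[...,0]>-110)&(L[...,0]<5)&(abs(L[...,1])>29)
    P=L[m]; print(n,m.sum(), "x max",np.sort(P[:,0])[-8:].round(0), np.percentile(P[:,1],[1,99]))
```

```text
[0.62   0.271  0.0382] [[ 0.6158 -0.0256 -0.7875]
 [-0.0257 -0.9996  0.0124]
 [-0.7875  0.0126 -0.6162]] [  33.405    37.623   125.1429  235.8861   25.8072 -114.6216] [ 0.2986 -1.0054  0.7199] 0.7969332882062309
(np.float64(-0.0020863615211510478), np.float64(0.9155350317317302))
[ 9.7877 -0.8674 -0.3961]
wrist 20111 x max [-38. -38. -38. -38. -38. -38. -38. -36.] [-61.0849  61.4366]
side 128 x max [-45. -44. -43. -40. -39. -39. -39. -39.] [-39.1826  61.4845]
```

View pics/wrist11.png

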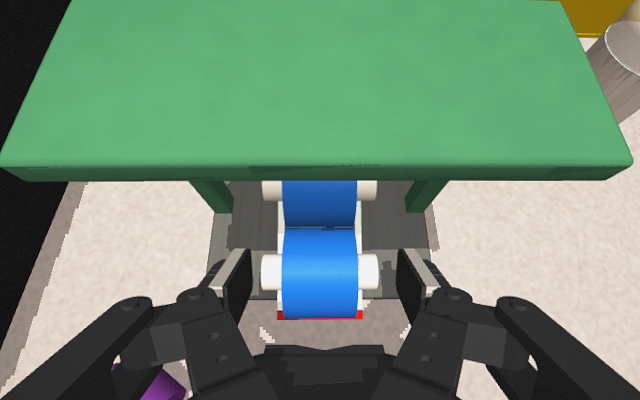

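View pics/side11.png

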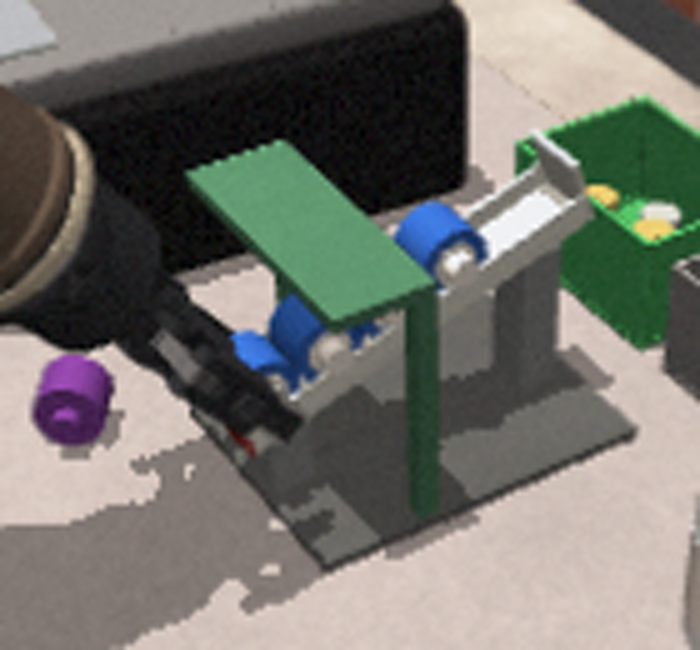

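>>> move_arm --plan '[[[4,-1,0],0],[[8,-1,0],0],[[8,-1,0],0]]'

```text
time_s: 26.8
eef_pos: [0.625, 0.2727, 0.032]
ee_rot: [[0.616, -0.024, -0.787], [-0.025, -1.0, 0.012], [-0.787, 0.012, -0.617]]
contact_force: [0.4, 0.3, -0.2]
grip_width: 0.803
```

>>> move_arm --plan '[[[0,0,0],0],[[0,0,0],0],[[0,0,0],0],[[0,0,0],0]]' --claw 0.4 --grip_force 40

```text
time_s: 27.3
eef_pos: [0.6248, 0.2725, 0.0322]
ee_rot: [[0.616, -0.025, -0.787], [-0.025, -1.0, 0.012], [-0.787, 0.012, -0.617]]
contact_force: [-3.9, -2.5, 5.7]
grip_width: 0.578
```

Run:
```python
from rows import *
T,R,s=st(); print(T,s["joint_pos"],s["contact_force"],s["grip_width"])
# lift dir along slope normal
n=np.array([-np.sin(np.radians(18)),0,np.cos(np.radians(18))]); print("normal 12mm",R.T@n*12)
p=bot.grab_frame("wrist"); save(p,"w12")
```

```text
[0.6248 0.2725 0.0322] [  33.2192   38.4802  124.6356  234.9132   25.9683 -113.7949] [-3.8866 -2.4531  5.6778] 0.5775680147362758
normal 12mm [-11.2689   0.23    -4.1181]
```

View pics/w12.png

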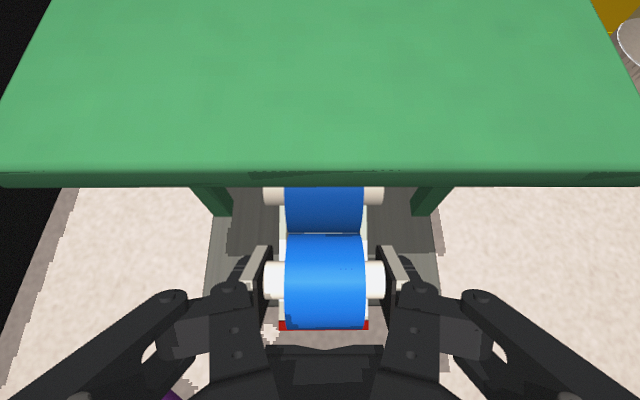

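Roller 1 is held by both hub ends (opening 0.58, about 49 mm). I lift it square to the slope, then back out along the lean.

>>> move_arm --plan '[[[-3,0,-1],0],[[-7,0,-3],0],[[-12,0,-4],0],[[-20,0,-4],0],[[-35,0,-4],0],[[-55,0,-4],0],[[-80,0,-4],0],[[-95,0,-4],0],[[-100,0,-4],0]]'

```text
time_s: 28.48
eef_pos: [0.566, 0.2754, 0.1143]
ee_rot: [[0.617, -0.024, -0.787], [-0.024, -1.0, 0.012], [-0.787, 0.011, -0.617]]
contact_force: [0.3, 0.4, 0.1]
grip_width: 0.571
```

Run:
```python
from rows import *
T,R,s=st(); print(T,R,s["joint_pos"],s["contact_force"],s["grip_width"],s["time_s"])
p=bot.grab_frame("wrist"); save(p,"w13")
print(best_twist(-12.7,R))
for n in ("side","scene"):
    p=bot.grab_frame(n); save(p,n+"13"); X=cloud(p); hsv=cv2.cvtColor(p["color"],cv2.COLOR_RGB2HSV); V=hsv[...,2].astype(int); S=hsv[...,1].astype(int)
    c=(.522,-.0195)
    m=near(X,c,.075)&(X[...,2]>.030)&(X[...,2]<.042)&(S>60); print(n,"plinth",rect(X[m]),np.median(X[m][:,2]))
    m=near(X,c,.075)&(X[...,2]>.045)&(X[...,2]<.065); print(n,"ridges",rect(X[m]),np.percentile(X[m][:,2],[50,95]))
    # profile along box x
    a=np.radians(-12.7); ex=np.array([np.cos(a),np.sin(a)]); ey=np.array([-np.sin(a),np.cos(a)])
    u=(X[...,:2]-c)@ex*1000; v=(X[...,:2]-c)@ey*1000
    for b in range(-60,61,8):
        k=(abs(u-b)<4)&(abs(v)<11); 
        if k.sum(): print(b,round(float(np.nanmedian(X[...,2][k])*1000),1),end="; ")
    print()
```

```text
[0.566  0.2754 0.1143] [[ 0.6169 -0.0241 -0.7867]
 [-0.0237 -0.9996  0.012 ]
 [-0.7867  0.0113 -0.6172]] [  37.8696   26.9149  128.5436  255.4782   24.2378 -131.6914] [0.2952 0.3808 0.1031] 0.570642530017221 28.475
(np.float64(9.340892373516084), np.float64(6.456738828834563))
side plinth (array([521.7, -19.7]), array([ 78.8, 116.4]), 77.9) 0.03503952315942538
side ridges (array([522.1, -20. ]), array([ 28.1, 116.7]), 76.8) [0.0496 0.0563]
-60 18.5; -52 55.0; -44 54.0; -36 45.2; -28 44.6; -20 45.0; -12 45.1; -4 53.5; 4 55.3; 12 45.1; 20 45.2; 28 45.2; 36 45.2; 44 49.8; 52 54.9; 60 54.9; 
scene plinth (array([521.1, -17.6]), array([ 78.7, 118.7]), 77.4) 0.03562050302849423
scene ridges (array([521.6, -17.2]), array([ 28.5, 117.5]), 77.0) [0.05   0.0569]
-60 55.5; -52 55.9; -44 49.6; -36 45.3; -28 46.0; -20 45.4; -12 45.3; -4 54.6; 4 51.6; 12 46.1; 20 45.2; 28 46.1; 36 45.7; 44 55.2; 52 54.4; 60 24.1;
```

View pics/w13.png

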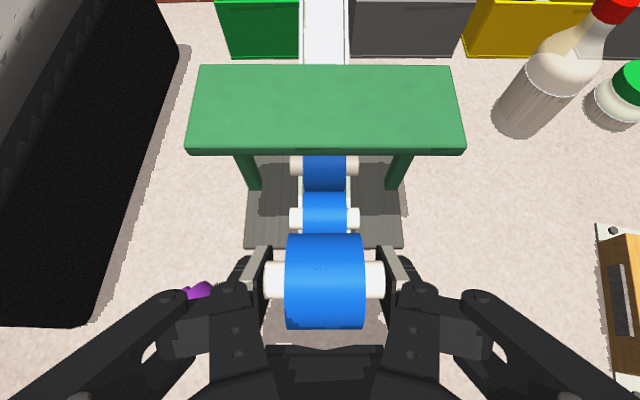

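View pics/side13.png

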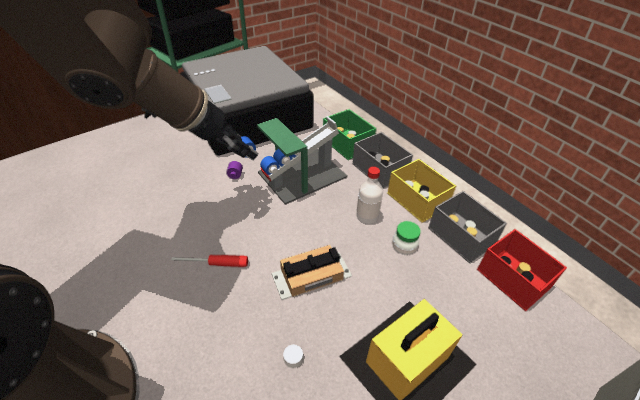

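Roller 1 is held (325,280 in the wrist view) and roller 2 has rolled to the stop (325,213). I fill the +x trough first, because the hand leans over the -x side.

```bash
cat >> rows.py <<'E'
RG=np.array([[ 0.616,-0.025,-0.787],[-0.025,-1.0,0.012],[-0.787,0.012,-0.617]])
REL=RG.T@(np.array([.5925,.273,.075])-np.array([.6248,.2725,.0322]))
C=np.array([.5218,-.0188]); EX=np.array([np.cos(np.radians(-12.7)),np.sin(np.radians(-12.7))])
TR=[np.r_[C-.0245*EX,.066],np.r_[C+.0245*EX,.066]]
def tw(R,t):
    from scipy.spatial.transform import Rotation as Ro
    return R@Ro.from_euler('x',t,degrees=True).as_matrix()
E
python3 - <<'E'
from rows import *
import path
print(REL*1000,TR)
T,R,s=st(); R2=tw(R,9.5); print(R2)
tg=TR[1]-R2@REL; hov=tg+[0,0,.075]
print(hov,tg)
path.run([T,[.555,.2,.15],[.55,.06,.155],hov,tg],R=R)
rows([[.555,.2,.15],[.55,.06,.155],hov],[3,5,4],T=T,R=R)
E
```

```text
[-53.6   0.8  -1. ] [array([ 0.5, -0. ,  0.1]), array([ 0.5, -0. ,  0.1])]
[[ 0.6 -0.2 -0.8]
 [-0.  -1.   0.2]
 [-0.8 -0.1 -0.6]]
[ 0.6 -0.   0.1] [ 0.6 -0.   0. ]
[0.6 0.3 0.1] [  37.8   27.   128.5  255.4   24.2 -131.6]
[0.6 0.2 0.1] [  34.1   23.4  131.4  252.7   22.5 -132.4]
[0.6 0.2 0.1] [  29.7   19.6  133.8  250.5   20.3 -134.2]
[0.6 0.1 0.2] [  19.5   17.2  138.1  230.1   17.4 -122.4]
[0.6 0.1 0.2] [   7.4   15.4  140.9  203.4   15.2 -106.1]
[0.6 0.  0.1] [ -0.5  20.4 141.5 183.2  20.  -92.7]
[ 0.6 -0.   0.1] [ -7.8  25.5 141.1 171.8  24.8 -88.1]
[ 0.6 -0.   0.1] [ -7.8  31.9 142.3 173.6  32.3 -90.1]
min q5 15.19554200314538 end [ -7.8  38.5 142.9 174.6  39.5 -91.3]
[[[-11, 25, -5], 0], [[-23, 51, -10], 0], [[-34, 76, -14], 0], [[-35, 104, -15], 0], [[-36, 132, -15], 0], [[-36, 160, -15], 0], [[-37, 188, -15], 0], [[-38, 216, -15], 0], [[-22, 237, -12], 0], [[-6, 258, -9], 0], [[10, 278, -6], 0], [[26, 299, -3], 0]]
```

>>> move_arm --plan '[[[-8,12,-3],0],[[-20,36,-8],0],[[-32,62,-12],1],[[-35,90,-15],2],[[-36,122,-15],4],[[-36,155,-15],6],[[-37,188,-15],8],[[-38,216,-15],9],[[-22,240,-12],9],[[-6,262,-9],9],[[8,282,-6],9],[[20,295,-4],9],[[26,299,-3],9],[[26,299,-3],9]]'

```text
time_s: 30.38
eef_pos: [0.5771, -0.0249, 0.0979]
ee_rot: [[0.615, -0.148, -0.774], [-0.025, -0.985, 0.169], [-0.788, -0.084, -0.61]]
contact_force: [0.7, 0.6, -0.3]
grip_width: 0.577
```

Run:
```python
np=__import__("numpy")
from rows import *
np.set_printoptions(precision=4,suppress=True)
T,R,s=st(); print(T,R,s["joint_pos"],s["contact_force"],s["grip_width"],s["time_s"])
rc=T+R@REL; print("roller now",rc,"to go",(TR[1]-rc)*1000, "tool",R.T@(TR[1]-rc)*1000)
p=bot.grab_frame("wrist"); save(p,"w14"); print(proj(p,TR),best_twist(-12.7,R))
p=bot.grab_frame("side"); save(p,"s14",(240,150,400,310),4)
X=cloud(p); hsv=cv2.cvtColor(p["color"],cv2.COLOR_RGB2HSV); H,S,V=[hsv[...,i].astype(int) for i in range(3)]
m=(abs(H-108)<14)&(S>110)&near(X,rc,.04)&(X[...,2]>.1); print(X[m].min(0),X[m].max(0))
```

```text
[ 0.5771 -0.0249  0.0979] [[ 0.6155 -0.1483 -0.7741]
 [-0.0253 -0.9854  0.1686]
 [-0.7877 -0.0842 -0.6102]] [ -7.8485  25.5556 141.1881 171.9271  24.8575 -79.1429] [ 0.679   0.6324 -0.2567] 0.5770877629524379 30.375
roller now [ 0.5448 -0.0245  0.1407] to go [  0.9454   0.3547 -74.6706] tool [59.3941  5.8011 44.8932]
[[325.9341 382.4205]
 [331.3195 297.3033]] (np.float64(0.32678713018518124), np.float64(6.354462666039263))
[ 0.5163 -0.0551  0.1342] [ 0.5602 -0.0011  0.1954]
```

View pics/w14.png

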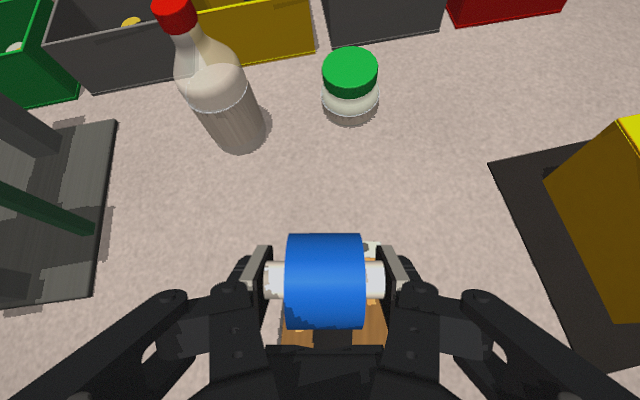

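View pics/s14.png

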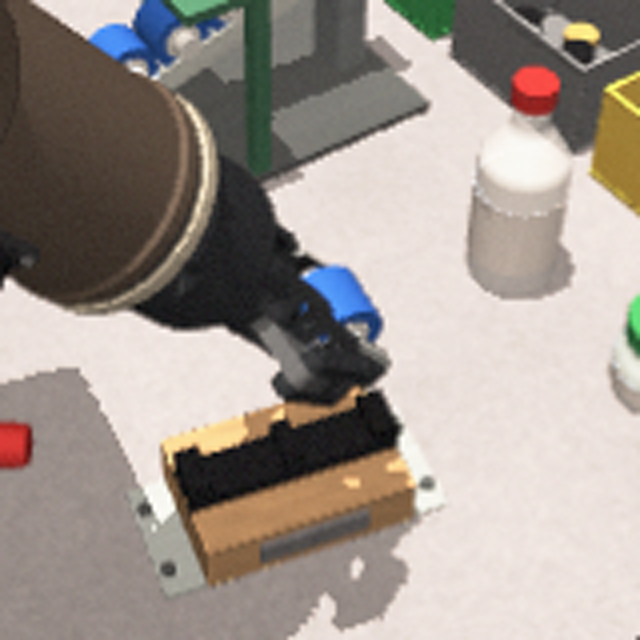

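>>> move_arm --plan '[[[12,1,9],0],[[27,3,20],0],[[41,4,31],0],[[51,5,39],0],[[55,5,42],0],[[57,6,43],0],[[57,6,43],0]]'

```text
time_s: 31.35
eef_pos: [0.5787, -0.0245, 0.027]
ee_rot: [[0.617, -0.147, -0.773], [-0.025, -0.986, 0.168], [-0.787, -0.084, -0.611]]
contact_force: [0.6, 0.3, -1.3]
grip_width: 0.579
```

Run:
```python
np=__import__("numpy")
from rows import *
np.set_printoptions(precision=4,suppress=True)
T,R,s=st(); print(T,s["contact_force"],s["ft_torque"],s["grip_width"])
rc=T+R@REL; print("roller now",rc,"to go",(TR[1]-rc)*1000, "tool",R.T@(TR[1]-rc)*1000)
p=bot.grab_frame("side"); save(p,"s15",(240,150,400,310),4)
p=bot.grab_frame("scene"); save(p,"sc15",(240,130,400,250),5)
```

```text
[ 0.5787 -0.0245  0.027 ] [ 0.6331  0.2922 -1.3294] [ 0.0364  0.3778 -0.0249] 0.5787534808262821
roller now [ 0.5462 -0.0242  0.0697] to go [-0.5491 -0.017  -3.7374] tool [2.6027 0.4132 2.7065]
```

View pics/s15.png

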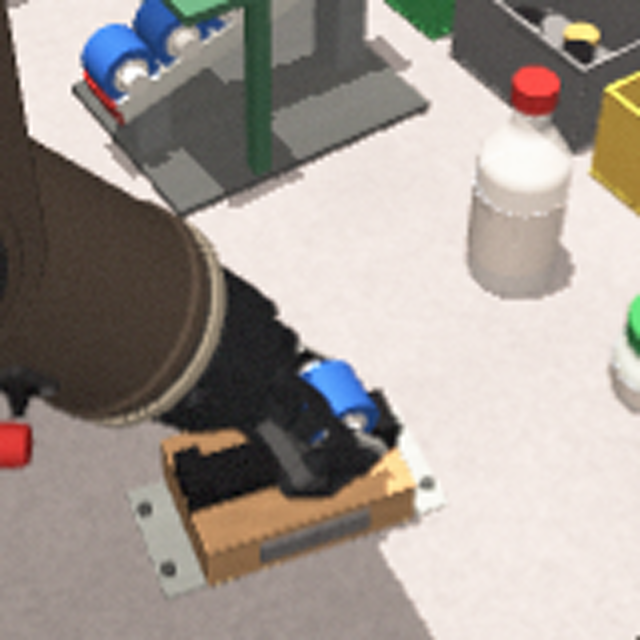

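View pics/sc15.png

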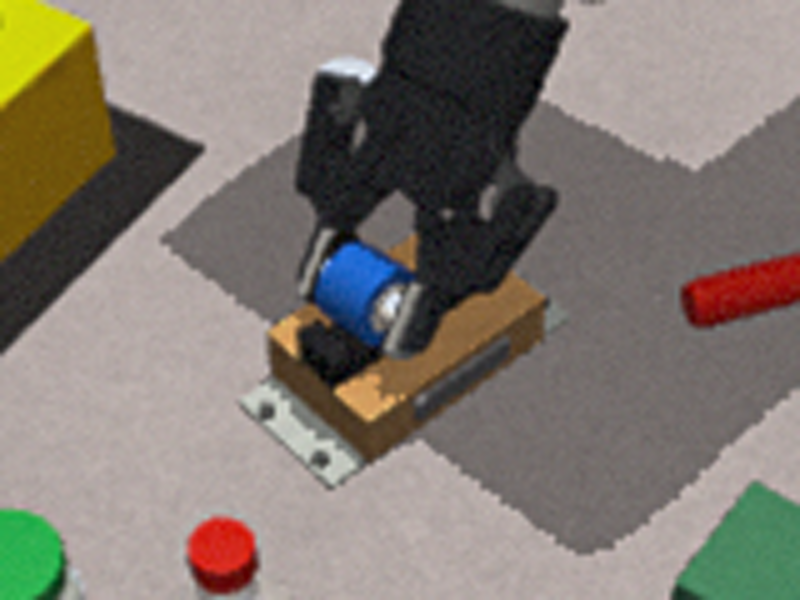

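>>> move_arm --plan '[[[1,0,1],0],[[2,0,2],0],[[2,0,2],0]]'

```text
time_s: 31.82
eef_pos: [0.5785, -0.0244, 0.0241]
ee_rot: [[0.617, -0.147, -0.773], [-0.025, -0.985, 0.168], [-0.787, -0.085, -0.612]]
contact_force: [-1.5, -0.7, 6.0]
grip_width: 0.579
```

Run:
```python
np=__import__("numpy")
from rows import *
np.set_printoptions(precision=4,suppress=True)
T,R,s=st(); print(T,s["contact_force"],s["ft_torque"],s["grip_width"])
rc=T+R@REL; print("roller now",rc,"to go",(TR[1]-rc)*1000, "tool",R.T@(TR[1]-rc)*1000)
```

```text
[ 0.5785 -0.0244  0.0241] [-1.5191 -0.6779  5.956 ] [-0.0825 -0.0889 -0.0907] 0.5788423643610703
roller now [ 0.546  -0.024   0.0668] to go [-0.3417 -0.1491 -0.8304] tool [0.446  0.2675 0.7471]
```

The roller touches with about 6 N at 0.8 mm above its nominal height. I release it.

>>> move_arm --plan '[[[0,0,0],0],[[0,0,0],0],[[0,0,0],0]]' --claw 0.8

```text
time_s: 32.2
eef_pos: [0.5781, -0.0243, 0.0237]
ee_rot: [[0.616, -0.147, -0.774], [-0.025, -0.985, 0.168], [-0.787, -0.084, -0.611]]
contact_force: [-0.4, 1.0, 0.1]
grip_width: 0.801
```

Run:
```python
np=__import__("numpy")
from rows import *
T,R,s=st(); print(T,s["contact_force"],s["grip_width"])
p=bot.grab_frame("scene"); save(p,"sc16",(240,130,400,250),5)
p=bot.grab_frame("wrist"); save(p,"w16")
```

```text
[ 0.5781 -0.0243  0.0237] [-0.4245  1.0088  0.0906] 0.8008202375138284
```

View pics/sc16.png

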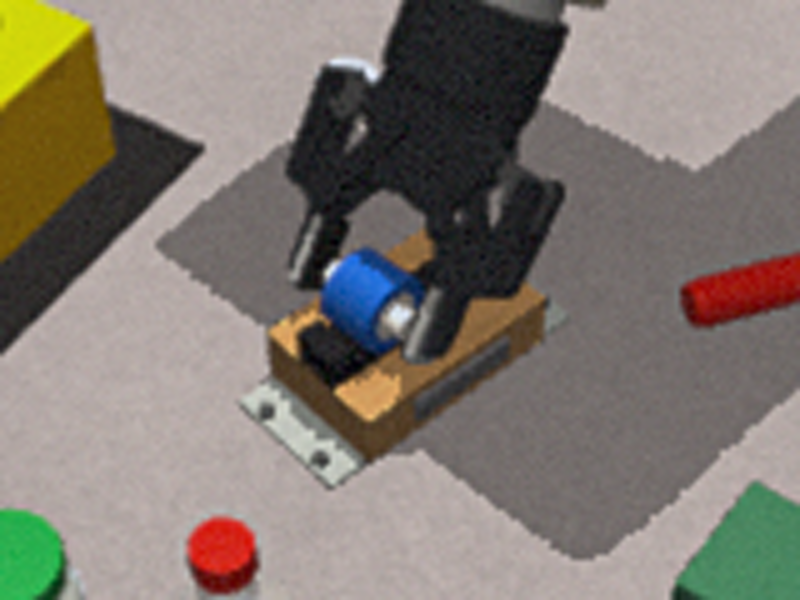

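View pics/w16.png

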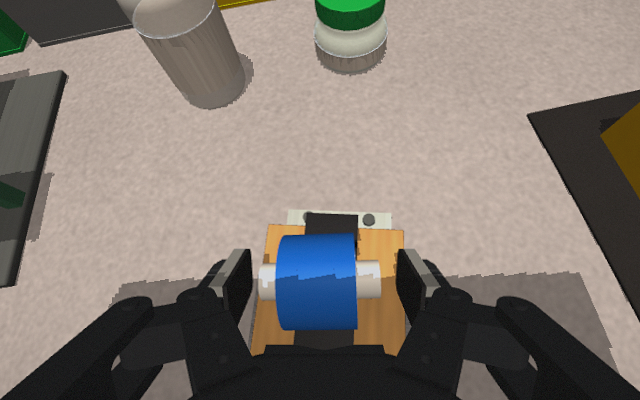

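Roller 1 sits in the +x trough (scene crop 370,300). I retreat and go back to the track.

Run:
```python
from rows import *
import numpy as np
T,R,s=st(); x=R[:,0]
a=T-.09*x; b=np.array([.6248,.2725,.0322])-.1*x
print(a,b)
rows([a,[.53,.04,.155],[.545,.18,.155],b],[4,3,5,4],T=T,R=R)
```

```text
[ 0.5227 -0.0221  0.0946] [0.5632 0.275  0.1109]
[[[-22, 0, 0], 0], [[-45, 0, 0], 0], [[-68, 0, 0], 0], [[-90, 0, 0], 0], [[-105, -22, -11], 0], [[-120, -45, -21], 0], [[-135, -67, -32], 0], [[-133, -95, -30], 0], [[-132, -123, -27], 0], [[-131, -151, -25], 0], [[-130, -180, -23], 0], [[-129, -208, -20], 0], [[-118, -231, -13], 0], [[-107, -254, -6], 0], [[-96, -277, 1], 0], [[-85, -300, 9], 0]]
```

>>> move_arm --plan '[[[-15,0,0],0],[[-40,0,0],0],[[-68,0,0],0],[[-90,0,0],0],[[-105,-22,-11],0],[[-120,-45,-21],0],[[-135,-67,-32],-1],[[-133,-95,-30],-3],[[-132,-123,-27],-5],[[-131,-151,-25],-7],[[-130,-180,-23],-9],[[-129,-208,-20],-9],[[-118,-231,-13],-9],[[-107,-254,-6],-9],[[-96,-277,1],-9],[[-85,-300,9],-9],[[-85,-300,9],-9],[[-85,-300,9],-9]]'

```text
time_s: 34.55
eef_pos: [0.5624, 0.2743, 0.1109]
ee_rot: [[0.616, -0.024, -0.787], [-0.025, -1.0, 0.012], [-0.787, 0.012, -0.616]]
contact_force: [-0.6, 0.5, -0.4]
grip_width: 0.798
```

Run:
```python
from rows import *
import numpy as np
np.set_printoptions(precision=4,suppress=True)
T,R,s=st(); print(T,R,s["joint_pos"],s["time_s"],s["grip_width"],best_twist(-.9,R))
p=bot.grab_frame("wrist"); save(p,"w17")
X=cloud(p); hsv=cv2.cvtColor(p["color"],cv2.COLOR_RGB2HSV); H,S,V=[hsv[...,i].astype(int) for i in range(3)]
m=(abs(H-108)<14)&(S>110)&near(X,(.592,.274),.035)&(X[...,2]>.06)
P=X[m]; xx=P[:,0]+0.0157*(P[:,1]-.274); k=P[:,0]<.605
from scipy.optimize import least_squares
f=lambda c: np.hypot(xx[k]-c[0],P[k,2]-c[1])-.020
c=least_squares(f,[.59,.075],loss='soft_l1',f_scale=.001); print("cyl",c.x,np.abs(f(c.x)).mean(),"y",np.percentile(P[k,1],[2,98]))
print("to grip", delta([.6248,.2725,.0322],T,R))
p=bot.grab_frame("side"); save(p,"s17")
```

```text
[0.5624 0.2743 0.1109] [[ 0.616  -0.0244 -0.7874]
 [-0.0246 -0.9996  0.0117]
 [-0.7874  0.0122 -0.6164]] [  38.0654   27.1683  129.0179  254.342    24.4921 -130.23  ] 34.55 0.7981024999414192 (np.float64(0.03893077491972008), np.float64(0.8561118024136718))
cyl [0.5918 0.0749] 0.0014506984283301438 y [0.2585 0.2871]
to grip [100.4741  -0.6824  -0.6771]
```

View pics/w17.png

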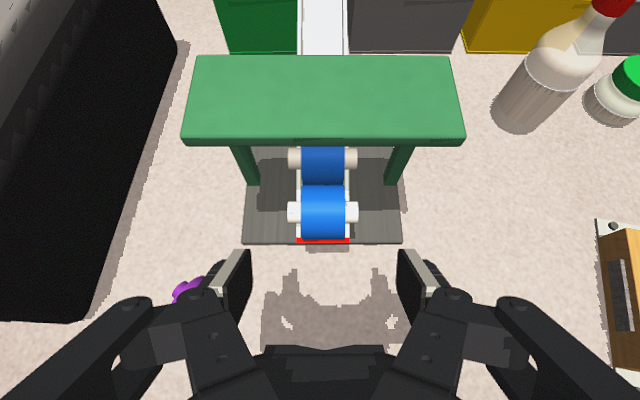

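View pics/s17.png

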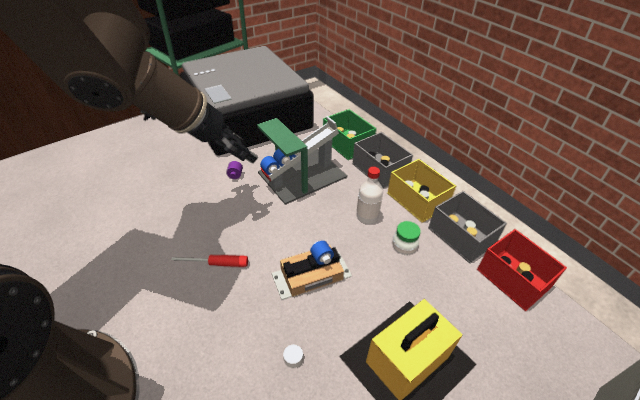

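Roller 1 rests in the box (side 320,252), and roller 2 is at the stop in the same place (wrist 323,212). I make the same grasp.

>>> move_arm --plan '[[[20,-1,-1],0],[[50,-1,-1],0],[[78,-1,-1],0],[[94,-1,-1],0],[[100,-1,-1],0],[[100,-1,-1],0],[[100,-1,-1],0]]'

```text
time_s: 35.52
eef_pos: [0.6252, 0.2735, 0.0332]
ee_rot: [[0.616, -0.024, -0.787], [-0.024, -1.0, 0.012], [-0.787, 0.012, -0.617]]
contact_force: [-0.1, -0.9, -0.1]
grip_width: 0.798
```

>>> move_arm --plan '[[[0,0,0],0],[[0,0,0],0],[[0,0,0],0],[[0,0,0],0]]' --claw 0.4 --grip_force 40

```text
time_s: 36.02
eef_pos: [0.6255, 0.2736, 0.0327]
ee_rot: [[0.616, -0.024, -0.787], [-0.024, -1.0, 0.012], [-0.787, 0.012, -0.617]]
contact_force: [-0.5, 1.0, 2.9]
grip_width: 0.573
```

Run:
```python
from rows import *
import numpy as np
np.set_printoptions(precision=4,suppress=True)
T,R,s=st(); print(T,s["grip_width"],s["contact_force"]); print((R.T@(np.array([.5922,.273,.075])-T))*1000,REL*1000)
p=bot.grab_frame("wrist"); save(p,"w18")
```

```text
[0.6255 0.2736 0.0327] 0.5730699905081172 [-0.4575  1.0089  2.9499]
[-53.8505   1.9479   0.122 ] [-53.5929   0.8211  -0.9815]
```

View pics/w18.png

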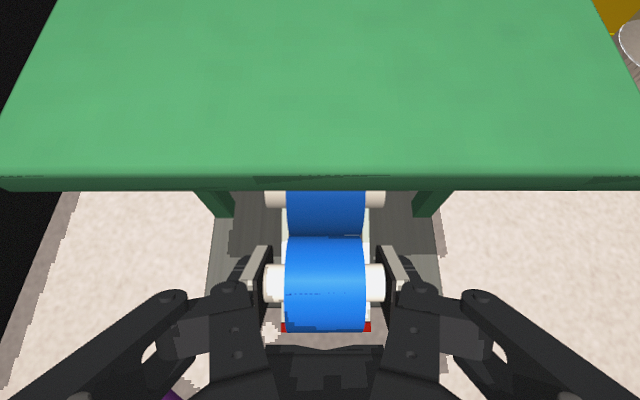

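>>> move_arm --plan '[[[-3,0,-1],0],[[-7,0,-3],0],[[-12,0,-4],0],[[-20,0,-4],0],[[-35,0,-4],0],[[-55,0,-4],0],[[-80,0,-4],0],[[-95,0,-4],0],[[-100,0,-4],0]]'

```text
time_s: 37.2
eef_pos: [0.5665, 0.2762, 0.1147]
ee_rot: [[0.617, -0.024, -0.787], [-0.024, -1.0, 0.012], [-0.787, 0.011, -0.617]]
contact_force: [0.2, -1.1, -1.3]
grip_width: 0.574
```

Run:
```python
from rows import *
import rows as rr, path
import numpy as np
np.set_printoptions(precision=4,suppress=True)
T,R,s=st(); print(T,s["grip_width"],s["contact_force"],s["time_s"])
p=bot.grab_frame("wrist"); save(p,"w19")
REL=np.array([-.0537,0,-.0008]); R2=tw(R,9); tg=TR[0]-R2@REL; hov=tg+[0,0,.075]; print(tg,hov)
path.run([T,[.545,.18,.155],[.52,.05,.16],hov,tg],R=R)
rows([[.545,.18,.155],[.52,.05,.16],hov],[4,5,4],T=T,R=R)
```

```text
[0.5665 0.2762 0.1147] 0.5741015279215179 [ 0.1763 -1.063  -1.3328] 37.2
[ 0.5304 -0.0146  0.0233] [ 0.5304 -0.0146  0.0983]
[0.567 0.276 0.115] [  37.9136   26.8986  128.4176  255.8337   24.2184 -132.0381]
[0.556 0.228 0.135] [  33.2821   22.4903  132.4808  251.1113   22.2543 -131.4728]
[0.545 0.18  0.155] [  27.6838   17.8434  135.9157  246.7412   19.5596 -132.1986]
[0.532 0.115 0.158] [  18.0992   15.1012  140.6652  226.2514   17.2462 -119.7541]
[0.52 0.05 0.16] [   6.1256   12.8156  144.2072  199.3051   15.6894 -103.1144]
[0.525 0.018 0.129] [ -0.6239  18.4327 146.08   182.5305  22.641  -92.1414]
[ 0.53  -0.015  0.098] [ -7.1922  24.5586 147.1465 173.8089  29.8629 -89.6028]
[ 0.53  -0.015  0.061] [ -7.1922  32.237  148.5139 175.091   38.867  -91.1511]
min q5 15.689402192938276 end [ -7.1922  40.0902 149.2626 175.8194  47.4422 -92.1467]
[[[-11, 24, -2], 0], [[-21, 49, -5], 0], [[-32, 73, -7], 0], [[-43, 97, -9], 0], [[-46, 123, -6], 0], [[-49, 149, -3], 0], [[-52, 176, 0], 0], [[-56, 202, 3], 0], [[-59, 228, 6], 0], [[-45, 244, 13], 0], [[-31, 260, 21], 0], [[-17, 275, 28], 0], [[-2, 291, 35], 0]]
```

View pics/w19.png

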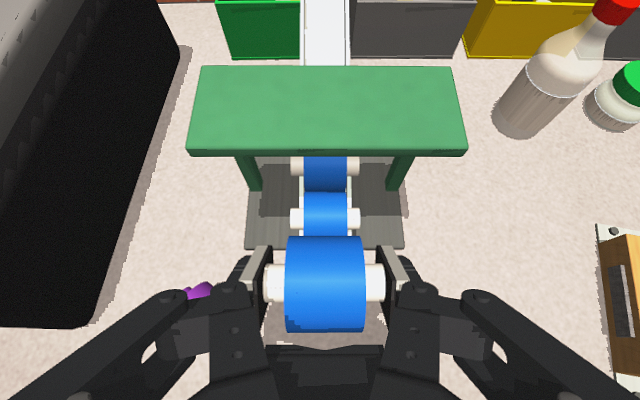

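Roller 2 is held (325,283), and rollers 3 and 4 have moved down, with the third at the stop (325,213). Next I go to the -x trough.

>>> move_arm --plan '[[[-8,12,-1],0],[[-20,36,-4],0],[[-32,65,-7],1],[[-43,95,-9],2],[[-46,123,-6],4],[[-49,149,-3],6],[[-52,176,0],8],[[-56,202,3],9],[[-59,228,6],9],[[-45,244,13],9],[[-31,262,21],9],[[-15,279,28],9],[[-5,289,34],9],[[-2,291,35],9],[[-2,291,35],9]]'

```text
time_s: 39.12
eef_pos: [0.5307, -0.0148, 0.097]
ee_rot: [[0.616, -0.148, -0.774], [-0.025, -0.985, 0.169], [-0.788, -0.084, -0.61]]
contact_force: [0.1, -0.5, 0.1]
grip_width: 0.575
```

Run:
```python
from rows import *
import numpy as np
np.set_printoptions(precision=4,suppress=True)
T,R,s=st(); print(T,R,s["grip_width"],s["contact_force"],s["time_s"],best_twist(-12.7,R))
REL=np.array([-.0537,0,-.0008]); rc=T+R@REL; print("roller",rc,"to go",(TR[0]-rc)*1000,"tool",R.T@(TR[0]-rc)*1000)
for n in ("scene","side"):
    p=bot.grab_frame(n); save(p,n+"20",(240,130,400,250) if n=="scene" else (240,180,400,300),5)
    X=cloud(p); hsv=cv2.cvtColor(p["color"],cv2.COLOR_RGB2HSV); H,S,V=[hsv[...,i].astype(int) for i in range(3)]
    m=(abs(H-108)<14)&(S>110)&near(X,TR[1],.035)&(X[...,2]>.05)&(X[...,2]<.09); P=X[m]
    u=(P[:,:2]-C)@EX*1000; v=(P[:,:2]-C)@np.array([-EX[1],EX[0]])*1000
    print(n,m.sum(),"u",np.percentile(u,[1,99]),"v",np.percentile(v,[1,99]),"z",np.percentile(P[:,2],99))
```

```text
[ 0.5307 -0.0148  0.097 ] [[ 0.6155 -0.1481 -0.7741]
 [-0.025  -0.9854  0.1686]
 [-0.7877 -0.0844 -0.6102]] 0.5749654136648499 [ 0.1035 -0.4978  0.0846] 39.125 (np.float64(0.33066911802578147), np.float64(6.3676858554078475))
roller [ 0.4982 -0.0136  0.1398] to go [ -0.3307   0.1676 -73.7913] tool [57.9188  6.1108 45.314 ]
scene 231 u [ 0.6362 43.5896] v [-10.8239  19.8312] z 0.08726507353366633
side 271 u [ 3.991 43.537] v [-14.8213  15.7997] z 0.0862272737411495
```

View pics/scene20.png

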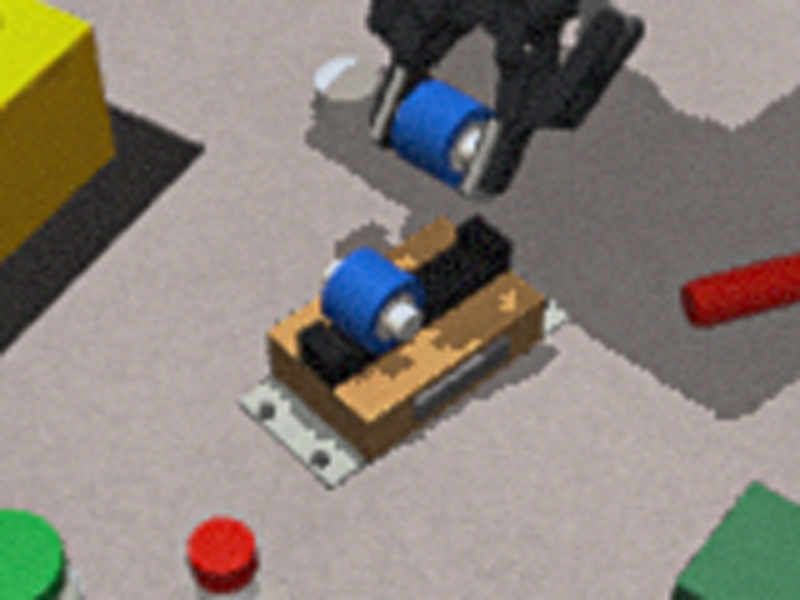

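View pics/side20.png

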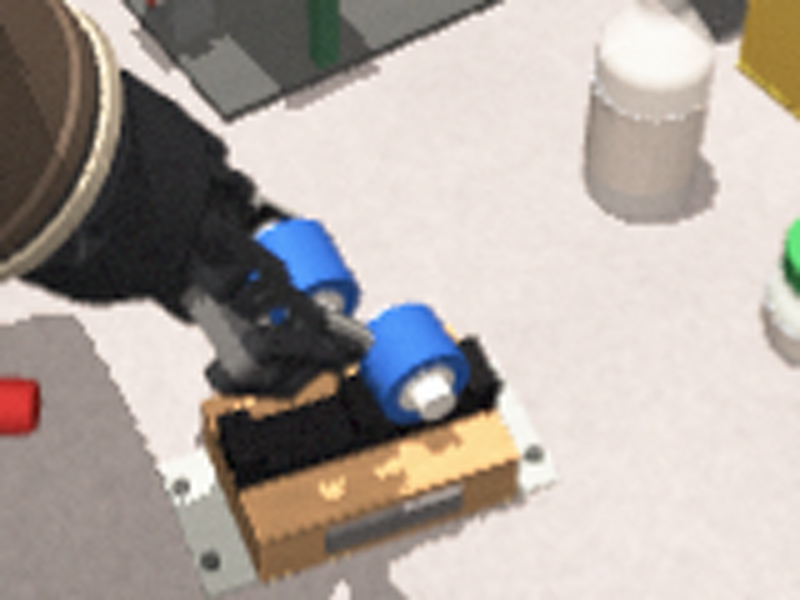

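>>> move_arm --plan '[[[12,1,9],0],[[27,3,20],0],[[41,5,31],0],[[50,7,39],0],[[54,7,42],0],[[56,7,44],0],[[57,7,44],0],[[57,7,44],0]]'

```text
time_s: 40.22
eef_pos: [0.5314, -0.0154, 0.0253]
ee_rot: [[0.617, -0.147, -0.773], [-0.025, -0.986, 0.168], [-0.787, -0.084, -0.611]]
contact_force: [0.4, 0.3, -0.0]
grip_width: 0.578
```

Run:
```python
from rows import *
import numpy as np
np.set_printoptions(precision=4,suppress=True)
T,R,s=st(); print(T,s["grip_width"],s["contact_force"],s["time_s"])
REL=np.array([-.0537,0,-.0008]); rc=T+R@REL; print("roller",rc,"to go",(TR[0]-rc)*1000,"tool",R.T@(TR[0]-rc)*1000)
```

```text
[ 0.5314 -0.0154  0.0253] 0.577631751136936 [ 0.3849  0.3497 -0.0198] 40.225
roller [ 0.4989 -0.0142  0.068 ] to go [-0.9736  0.7922 -2.0154] tool [ 0.9656 -0.4672  2.1182]
```

>>> move_arm --plan '[[[0,0,1],0],[[1,0,2],0],[[1,0,2],0]]'

```text
time_s: 40.6
eef_pos: [0.5308, -0.0153, 0.0239]
ee_rot: [[0.618, -0.147, -0.772], [-0.025, -0.985, 0.168], [-0.785, -0.085, -0.613]]
contact_force: [-5.2, 0.6, 20.1]
grip_width: 0.574
```

Run:
```python
from rows import *
import numpy as np
np.set_printoptions(precision=4,suppress=True)
T,R,s=st(); print(T,s["grip_width"],s["contact_force"],s["time_s"])
REL=np.array([-.0537,0,-.0008]); rc=T+R@REL; print("roller",rc,"to go",(TR[0]-rc)*1000,"tool",R.T@(TR[0]-rc)*1000)
p=bot.grab_frame("side"); save(p,"s21",(240,180,400,300),5)
```

```text
[ 0.5308 -0.0153  0.0239] 0.5742281747551602 [-5.2425  0.5798 20.0864] 40.6
roller [ 0.4982 -0.0141  0.0666] to go [-0.3505  0.659  -0.5938] tool [ 0.2332 -0.5476  0.7454]
```

View pics/s21.png

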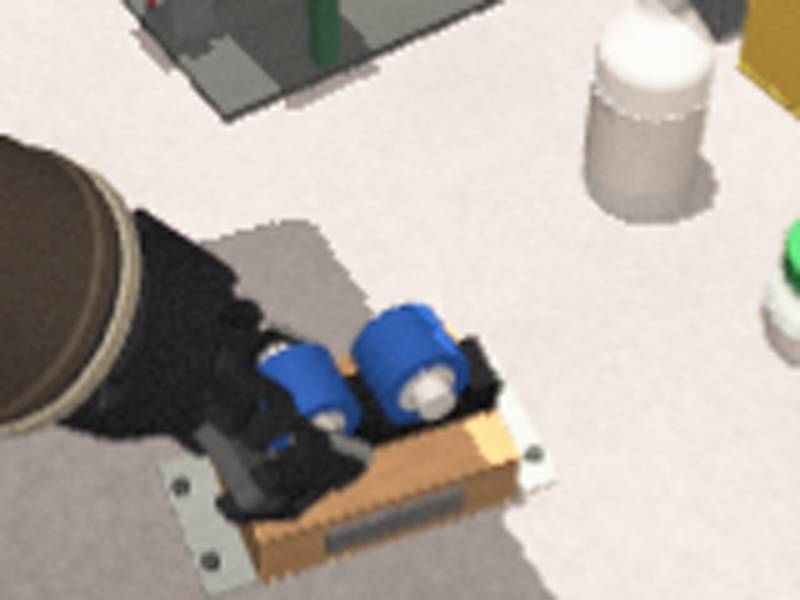

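It is seated at about 66.6 mm with 20 N. I ease off 1 mm and release.

>>> move_arm --plan '[[[0,0,-1],0],[[0,0,-1],0]]'

```text
time_s: 40.9
eef_pos: [0.5309, -0.0153, 0.024]
ee_rot: [[0.617, -0.147, -0.773], [-0.025, -0.985, 0.168], [-0.787, -0.085, -0.612]]
contact_force: [-3.8, -0.1, 11.3]
grip_width: 0.577
```

>>> move_arm --plan '[[[0,0,0],0],[[0,0,0],0],[[0,0,0],0]]' --claw 0.8

```text
time_s: 41.28
eef_pos: [0.5309, -0.0153, 0.0234]
ee_rot: [[0.616, -0.147, -0.774], [-0.025, -0.985, 0.168], [-0.787, -0.084, -0.611]]
contact_force: [0.3, -0.6, -0.1]
grip_width: 0.799
```

Run:
```python
from rows import *
p=bot.grab_frame("wrist"); save(p,"w22"); T,R,s=st(); print(T,s["grip_width"],s["contact_force"],s["joint_pos"])
import path; x=R[:,0]; path.run([T,T-.1*x,T-.1*x+[0,.0,.04]],R=R)
```

```text
[ 0.5309 -0.0153  0.0233] 0.7982584348896521 [-0.7154 -1.0064 -0.7078] [ -7.2506  40.0057 149.1443 175.8365  47.1874 -83.1982]
[ 0.5 -0.   0. ] [ -7.3  40.  149.1 175.8  47.2 -83.2]
[ 0.5 -0.   0.1] [ -7.9  32.6 152.5 175.   43.1 -82.8]
[ 0.5 -0.   0.1] [ -8.6  23.4 154.8 173.4  36.3 -81.8]
[ 0.5 -0.   0.1] [ -8.6  18.2 153.5 172.1  29.8 -80.3]
min q5 25.12320167249716 end [ -8.6  13.4 152.  170.2  23.6 -78.1]
```

View pics/w22.png

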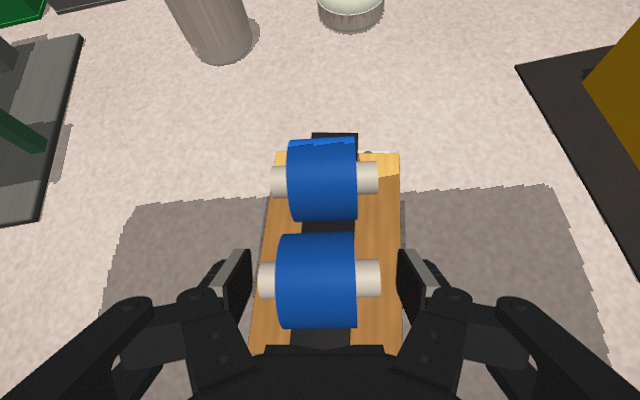

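>>> move_arm --plan '[[[-8,0,0],0],[[-20,0,0],0],[[-30,0,0],0],[[-45,-2,-12],0],[[-70,-4,-31],0],[[-100,-7,-55],0],[[-124,-10,-73],0],[[-124,-10,-73],0]]'

```text
time_s: 42.32
eef_pos: [0.5133, -0.0148, 0.1699]
ee_rot: [[0.621, -0.147, -0.77], [-0.025, -0.986, 0.167], [-0.784, -0.084, -0.616]]
contact_force: [0.3, -0.1, 0.7]
grip_width: 0.801
```

Run:
```python
from rows import *
import numpy as np
np.set_printoptions(precision=4,suppress=True)
T,R,s=st(); print(T,s["time_s"],s["joint_pos"],s["contact_force"])
for n in ("scene","side","wrist"):
    p=bot.grab_frame(n); save(p,n+"23")
    X=cloud(p); hsv=cv2.cvtColor(p["color"],cv2.COLOR_RGB2HSV); H,S,V=[hsv[...,i].astype(int) for i in range(3)]
    for i in (0,1):
        m=(abs(H-108)<14)&(S>110)&near(X,TR[i],.024)&(X[...,2]>.05)&(X[...,2]<.1); P=X[m]
        if m.sum()<20: continue
        u=(P[:,:2]-C)@EX*1000; v=(P[:,:2]-C)@np.array([-EX[1],EX[0]])*1000
        print(n,i,m.sum(),"u",np.percentile(u,[1,99]),"v",np.percentile(v,[1,99]),"z",np.percentile(P[:,2],99))
    if n=="scene":
        save(p,"scbox23",(240,130,400,250),5)
    m=near(X,(.5618,-.2765),.12)&(abs(H-28)<8)&(S>120)&(X[...,2]>.085)&(X[...,2]<.105)
    if m.sum()>50: print("lid",rect(X[m]),np.median(X[m][:,2]))
```

```text
[ 0.5133 -0.0148  0.1699] 42.325 [ -7.6177  10.3997 145.2752 166.6738  14.3391 -73.4125] [ 0.2939 -0.0728  0.7403]
scene 0 216 u [-40.9629  -4.5343] v [-12.605   18.3281] z 0.0871243024115081
scene 1 208 u [ 9.2529 42.719 ] v [-10.6208  19.7408] z 0.08750207561753207
lid (array([ 560.8, -273.3]), array([129.3,  89.7]), 1.3) 0.09540805372498096
side 0 300 u [-43.4981  -5.2529] v [-16.6149  14.7333] z 0.08656669572579673
side 1 289 u [ 3.5453 43.4772] v [-15.1297  16.2543] z 0.08637223537061248
lid (array([ 561. , -275.9]), array([128.7,  89. ]), 1.7) 0.09559784727095033
wrist 0 1646 u [-42.3945  -4.8234] v [-15.3656  14.2612] z 0.0859025984426809
wrist 1 1410 u [ 4.3614 41.7052] v [-14.2661  15.5374] z 0.08567061414903406
lid (array([ 562.4, -276.2]), array([128.6,  90.6]), 2.0) 0.09480633977774468
```

View pics/scene23.png

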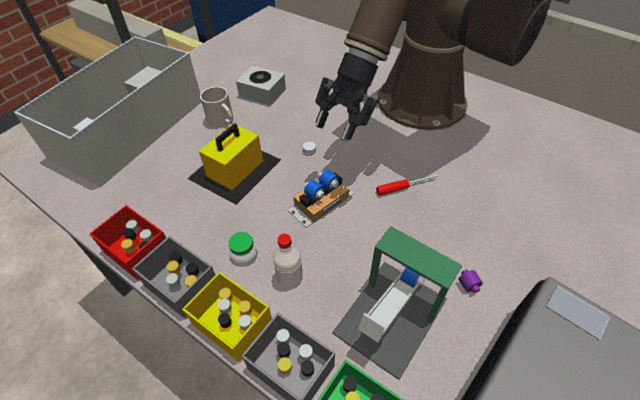

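View pics/side23.png

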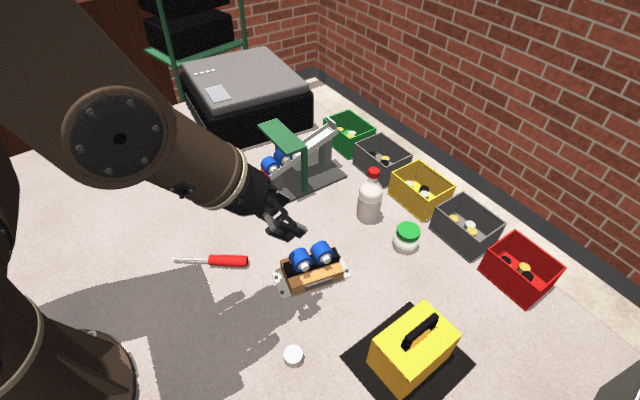

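View pics/scbox23.png

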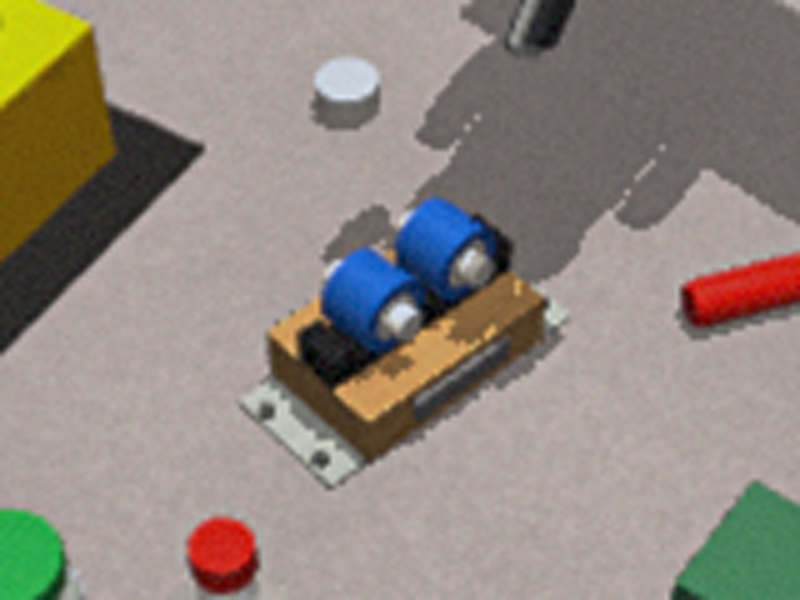

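Both rollers sit in their troughs (tops at about 86 mm, axes along the box's y). Roller 3 is at the stop (side 268,165) with roller 4 behind it. The lid stands level in the middle of the mat, and the arm touches nothing. I hand the job in.

Run:
```python
from h import *
print(bot.job_done(), bot.read_state()["time_s"])
```

```text
the job is handed in; nothing more can be done
the job is handed in; nothing more can be done
```

The job is done and handed in at about 42.5 s of the 72 s allowed. The lid was drawn straight up and stands on the mat. Roller 1 lies in the +x trough, roller 2 in the -x trough, and rollers 3 and 4 stay on the track with the third at the stop.

**Last checks:**
- **Lid:** it stands level within about 2 mm of the mat's centre, with its top at 95 mm.
- **Rollers in the box:** both tops are at 86–87 mm, which matches seated rollers. They are centred to about 1–3 mm along the hub, depending on the camera.
- **Rest of the bench:** the purple look-alike and the other objects look unmoved in the pictures.
- **Arm:** it was clear of everything when I handed in.

**What failed or disagreed:**
- **First lid grasp:** it missed because the fingertips end about 31 mm short of the reported tool point. The lid was not disturbed, and I allowed for the offset afterwards.
- **Lean for the track:** the moves cannot tilt the tool, so I got the 38° lean by pushing the arm past its reach. I then brought the wrist round the other way to stay inside joint 4's range.
- **Cameras:** the scene camera reads positions about 2–3 mm different in y from the side and wrist cameras.

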